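# Empty the lamp press into the tote

## Robot

A 7-joint arm with a two-finger parallel gripper is mounted at the origin on the work surface. World frame = base frame: x ahead of the robot, y to its left, z up, the work surface at z = 0. Lengths are in m, angles in rad, forces in N, time in s.
With the tool pointing down it reaches from about 0.4 to 0.85 m from the base axis. Payload 10.4 kg.
Tool frame: the origin (TCP) lies between the finger pads; the fingertips stand 19 mm ahead of it and the grasp point (between the pads) is the TCP (manip.tips_ahead is the distance from the TCP to the fingertips, in m); z points along the fingers, y is the line along which they close (so a half turn about z gives the same grasp; the last joint's range is limited). The gripper opens to 85 mm and grips with 20 to 120 N. Pads are 22 mm wide; open, the fingers measure 114 mm over their backs; the gripper's body (76 mm by 85 mm) begins 54 mm behind the grasp point. The pads swing forward as they close: fully open they stand 13 mm farther back than shut.
Start: joints at [-1.216, 0.332, -0.065, 1.46, 0.022, 1.35, -0.088], TCP at [0.231, 0.581, 0.218] pointing down, gripper open.
Joint ranges: [-2.6, 2.6], [-0.5, 2.12], [-1.47, 1.34], [0.16, 2.42], [-1.27, 4.41], [0.06, 2.06], [-2.6, 2.6]. Speed limits (rad/s): [2.22, 2.22, 2.79, 2.79, 3.14, 3.14, 3.14].

## Interface

Orientations are given as a unit quaternion [x, y, z, w].
In Python, from workcell import manip, viewer gives the robot as it stands.
- The arm moves only by the tool arm_command, never from a script. Its argument "series" is text: rows parted by semicolons, each of 5 numbers parted by spaces: the closure, from 0 (fully open) to 1 (shut), then the shift along the tool's x, y, z normalised to -1 to 1, where 1 is 0.4 m, then the turn about the tool's z normalised to -1 to 1, where 1 is 180 degrees. In form: jaw tx ty tz spin; .... A call has exactly 10 rows; each row shifts and turns the commanded pose from where the row before left it, along the tool's axes as they then stand; what a row does not reach is not made up. A row lasts 1/8 s, in which the tool goes at most 62.5 mm and 10.7 degrees, less where a joint would pass 70% of its speed; a pose out of reach is approached as far as the arm can. A call with a number of a shift or a turn outside -1 to 1 is refused whole. A call with a gripper value outside its range is refused whole. The fingers move at their own pace and stop on an object; "newtons" is the grip in N (left out, the last holds). Time passes only in rows, so rows that do not move let the fingers close, or fill a call up. It gives the time, the measured TCP pose, the force, the opening and the grip force at its end, in the units of the state.
- manip.get_obs(): the state, without advancing time (a new reading comes with each control period).
- viewer.camera(name): name is "side" or "top" or "wrist"; returns a dict with "pixels" (400x640x3 uint8, red, green, blue), "intrinsics" (3x3 intrinsics, pixels), "extrinsics" (4x4, takes a point from world to camera coordinates). Camera axes: x right, y up, looking along -z (the intrinsics and any distortion apply to the point x, -y, -z); pixel columns grow to the right and rows downward; lengths in m; the calibration is good to about 2 mm. A picture is of the moment at which its call begins. There is no depth.
- manip.hand_in(): hands the job in; it is judged then, once.
The state is a dict: "clock": time; "joint_pos": joint angles; "joint_velocities": joint speeds; "tau": joint torques, N m; "position": TCP position; "ee_rot": TCP orientation; "ft_force": force on the tool from outside, world axes, zero at the start; "torque": the same for the moment, N m; "grip_width": opening from 0.0 (shut) to 1.0 (fully open); "grasp_force": force on a finger pad.
Only numpy, scipy, OpenCV 4.12 (cv2) and the standard library are available. Lean on these libraries where they do the work, as an engineer would, in place of code of your own. Each camera call takes 0.05 s, during which the arm holds its last target. There are 200 camera calls.

## Task

Finish the batch at the bench press: push the press pedal all the way down to its stop so that the last lamp is ejected into the catch tray, and let the pedal come back up. Take the glue pot somebody left in the blue tote out and stand it on the bench, and collect every finished lamp from the catch tray into the tote, each standing lens down on the floor of its own compartment with its red connector squarely facing the tote's yellow-striped wall. Set the lamps down gently, do not drop them, and leave the other things on the bench where they are.

Things in the scene. Friction and masses are not known exactly. Their poses are not given: they have to be found in the camera images.
- press: Green bench press with catch tray, fixed. Origin: on the bench below the middle of the sill between bed and tray; -y points out along the tray, +y into the press, x along the sill. Bed 170 mm wide, 40 mm high; ram at y = 100 mm; the head starts at y = 45 mm, 240 mm up. A brass ejector pushes a lamp from under the ram along x = 0 to about y = -80 mm, and goes back as the pedal rises.
- tray_centre (a point): Middle of the dark steel catch tray's floor, which is 37 mm above the bench, at y = -107 mm of the press; axes as the press. The tray inside is 250 mm (x) by 215 mm (y); its rim is 20 mm above its floor.
- lamp_in_press: Finished LED spot lamp, lens down, 110 g: white round rim 50 mm across, 14 mm high; above it an aluminium neck 28 mm in diameter up to 54 mm (to grip); a red connector block 13 mm wide on one side of the neck, 16 to 30 mm up, out to 24 mm from the axis. Origin: centre of its underside; z up, x from axis to connector. The last one, under the ram until ejected.
- lamp1: Finished LED spot lamp, lens down, 110 g: white round rim 50 mm across, 14 mm high; above it an aluminium neck 28 mm in diameter up to 54 mm (to grip); a red connector block 13 mm wide on one side of the neck, 16 to 30 mm up, out to 24 mm from the axis. Origin: centre of its underside; z up, x from axis to connector. In the tray at the start, or absent.
- lamp2: Finished LED spot lamp, lens down, 110 g: white round rim 50 mm across, 14 mm high; above it an aluminium neck 28 mm in diameter up to 54 mm (to grip); a red connector block 13 mm wide on one side of the neck, 16 to 30 mm up, out to 24 mm from the axis. Origin: centre of its underside; z up, x from axis to connector. In the tray at the start, or absent.
- lamp3: Finished LED spot lamp, lens down, 110 g: white round rim 50 mm across, 14 mm high; above it an aluminium neck 28 mm in diameter up to 54 mm (to grip); a red connector block 13 mm wide on one side of the neck, 16 to 30 mm up, out to 24 mm from the axis. Origin: centre of its underside; z up, x from axis to connector. In the tray at the start, or absent.
- lamp4: Finished LED spot lamp, lens down, 110 g: white round rim 50 mm across, 14 mm high; above it an aluminium neck 28 mm in diameter up to 54 mm (to grip); a red connector block 13 mm wide on one side of the neck, 16 to 30 mm up, out to 24 mm from the axis. Origin: centre of its underside; z up, x from axis to connector. In the tray at the start, or absent.
- lamp5: Finished LED spot lamp, lens down, 110 g: white round rim 50 mm across, 14 mm high; above it an aluminium neck 28 mm in diameter up to 54 mm (to grip); a red connector block 13 mm wide on one side of the neck, 16 to 30 mm up, out to 24 mm from the axis. Origin: centre of its underside; z up, x from axis to connector. In the tray at the start, or absent.
- pedal_base: Yellow base plate of the press pedal, 170 x 90 mm, fixed to the bench. Origin: centre of its underside, z up; x runs along the pedal, from its free end (towards the robot) to its hinge.
- pedal (a joint): Angle of the hinged spring pedal of the press (rad): 0 up, 0.28 down on its stop; it grows as it is pressed. Pressed at the pad it takes about 2 N to start and 11 to 17 N on the stop, drives the ejector in proportion, and springs back when let go.
- pedal_pad (a point): Point on top of the black rubber pad of the pedal (150 x 74 mm steel plate), 115 mm from the hinge; it moves with the pedal: about 78 mm above the bench when up, 46 mm when on the stop.
- pedal_hinge (a point): Hinge axis of the pedal (axis along y of pedal_base), 40 mm above the bench, at the end away from the robot.
- tote: Blue parts tote 184 x 268 mm, 0.9 kg, loose on the bench. Origin: centre of its underside, z up. Floor 36 mm above the underside, outer walls to 60 mm, grey dividers (4 mm thick) to 54 mm, making 2 x 3 compartments about 80 mm square, centred at x = -43, +43 mm and y = -85, 0, +85 mm. Its +x wall is the one with the yellow stripe.
- tote_mark (a point): Middle of the yellow stripe on top of the tote's +x wall.
- led_driver: White LED driver box 30 x 105 x 22 mm. Bystander.
- led_strip: Brass strip 22 x 200 x 4 mm with white LED boards. Bystander.
- wire_stripper: Black wire stripper, about 160 mm, 25 mm high, lying. Bystander.
- glue_pot: Small glue pot, 34 mm in diameter, 55 mm high with its red cap (32 mm in diameter), 60 g, left standing in a compartment of the tote. Origin: centre of its underside; z up.

How it is judged:
On the way, in this order (a step that is already met when the one before it is completed fails the run):
1. the pedal is pressed down to its stop (at least 0.25 of 0.28 rad) (value of joint pedal above 0.25 rad), for 0.2 s.
2. the pedal is up again and the last lamp has left the press (centre at least 40 mm out from the sill) (value of joint pedal below 0.04 rad and y of lamp_in_press in the frame of press below -0.04 m), for 0.2 s.
At the end, for the whole second after the job is handed in: Every lamp present stands upright (within 7 degrees) on the tote's floor in a compartment, at rest, with its connector pointing towards the yellow-striped wall within 15 degrees; the glue pot stands upright on the bench; the pedal is up (x of lamp1 in the frame of tote between -0.072 and 0.072 m and y of lamp1 in the frame of tote between -0.114 and 0.114 m and z of lamp1 in the frame of tote between 0.03 and 0.041 m and angle between each of lamp1, lamp2, lamp3, lamp4, lamp5, lamp_in_press's own z axis and vertical below 0.12 rad and angle between the x axis of each of lamp1, lamp2, lamp3, lamp4, lamp5, lamp_in_press and the x axis of tote, either way round below 0.26 rad and x of tote_mark in the frame of lamp1 above 0 m and linear speed of each of lamp1, lamp2, lamp3, lamp4, lamp5, lamp_in_press, glue_pot below 0.02 m/s and x of lamp2 in the frame of tote between -0.072 and 0.072 m and y of lamp2 in the frame of tote between -0.114 and 0.114 m and z of lamp2 in the frame of tote between 0.03 and 0.041 m and x of tote_mark in the frame of lamp2 above 0 m and x of lamp3 in the frame of tote between -0.072 and 0.072 m and y of lamp3 in the frame of tote between -0.114 and 0.114 m and z of lamp3 in the frame of tote between 0.03 and 0.041 m and x of tote_mark in the frame of lamp3 above 0 m and x of lamp4 in the frame of tote between -0.072 and 0.072 m and y of lamp4 in the frame of tote between -0.114 and 0.114 m and z of lamp4 in the frame of tote between 0.03 and 0.041 m and x of tote_mark in the frame of lamp4 above 0 m and x of lamp5 in the frame of tote between -0.072 and 0.072 m and y of lamp5 in the frame of tote between -0.114 and 0.114 m and z of lamp5 in the frame of tote between 0.03 and 0.041 m and x of tote_mark in the frame of lamp5 above 0 m and x of lamp_in_press in the frame of tote between -0.072 and 0.072 m and y of lamp_in_press in the frame of tote between -0.114 and 0.114 m and z of lamp_in_press in the frame of tote between 0.03 and 0.041 m and x of tote_mark in the frame of lamp_in_press above 0 m and height (world z) of glue_pot between -0.01 and 0.008 m and angle between glue_pot's own z axis and vertical below 0.15 rad and value of joint pedal below 0.04 rad); the robot touches nothing.
It fails at once if a lamp is dropped into the tote (falls at more than 0.7 m/s just above its floor) ((x of lamp1 in the frame of tote between -0.084 and 0.084 m and y of lamp1 in the frame of tote between -0.126 and 0.126 m and z of lamp1 in the frame of tote between 0.04 and 0.062 m and linear speed of lamp1 above 0.7 m/s) or (x of lamp2 in the frame of tote between -0.084 and 0.084 m and y of lamp2 in the frame of tote between -0.126 and 0.126 m and z of lamp2 in the frame of tote between 0.04 and 0.062 m and linear speed of lamp2 above 0.7 m/s) or (x of lamp3 in the frame of tote between -0.084 and 0.084 m and y of lamp3 in the frame of tote between -0.126 and 0.126 m and z of lamp3 in the frame of tote between 0.04 and 0.062 m and linear speed of lamp3 above 0.7 m/s) or (x of lamp4 in the frame of tote between -0.084 and 0.084 m and y of lamp4 in the frame of tote between -0.126 and 0.126 m and z of lamp4 in the frame of tote between 0.04 and 0.062 m and linear speed of lamp4 above 0.7 m/s) or (x of lamp5 in the frame of tote between -0.084 and 0.084 m and y of lamp5 in the frame of tote between -0.126 and 0.126 m and z of lamp5 in the frame of tote between 0.04 and 0.062 m and linear speed of lamp5 above 0.7 m/s) or (x of lamp_in_press in the frame of tote between -0.084 and 0.084 m and y of lamp_in_press in the frame of tote between -0.126 and 0.126 m and z of lamp_in_press in the frame of tote between 0.04 and 0.062 m and linear speed of lamp_in_press above 0.7 m/s)).
It fails at once if another thing on the bench is shifted by more than 30 mm (distance of any of led_driver, led_strip, wire_stripper from where it was at the start of the episode above 0.03 m).
Of lamp1, lamp2, lamp3, lamp4, lamp5 only 3 to 5 are there at a start; the rules pass over those that are not, and their reading is None.
At some moment in a run one of lamp1, lamp2, lamp3, lamp4, lamp5 may be knocked a few centimetres aside while the robot is not near it.
It also fails if it takes over 210 s, if anything falls off the work surface, if the arm or the gripper's body presses on something with over 40 N, if the wrist force passes 120 N, or if a joint passes its speed limit or range.

## Working session

There is one attempt and no reset: what is moved stays moved. The work goes in short steps, Python scripts to look and compute and a tool call to move; the robot and the scene stay as the last step left them, time stands still between calls to the robot, and variables do not carry over. Pictures are saved under pics/ and viewed, at most 14 in all, crops included, and the job is handed in when it is done.

Besides the shell and the picture viewer there is one more tool, called after ">>>" by a JSON object that holds its "op" and its "data". arm_command: Moves the arm, as the interface text tells. Scaled input: -1 to 1 covers 0.4 m each way for a shift and 180 degrees each way for a turn. Its arguments: {"type":"object","properties":{"series":{"type":"string"},"newtons":{"type":"number"}},"required":["series"]}

```bash
ls; mkdir -p pics; cat > h.py <<'E'
import numpy as np, cv2
from workcell import manip, viewer
def shot(cam,name):
    r=viewer.camera(cam); np.savez('pics/'+name+'.npz',**{k:np.array(v) for k,v in r.items() if k in('pixels','intrinsics','extrinsics')})
    cv2.imwrite('pics/'+name+'.png',cv2.cvtColor(np.array(r['pixels']),cv2.COLOR_RGB2BGR)); return r
def load(name): return dict(np.load('pics/'+name+'.npz'))
def ray(r,u,v):
    K=np.array(r['intrinsics']);E=np.array(r['extrinsics'])
    d=np.linalg.inv(K)@[u,v,1]; d=np.array([d[0],-d[1],-d[2]])
    R=E[:3,:3];return -R.T@E[:3,3], R.T@d
def at(r,u,v,z):
    o,d=ray(r,u,v); return (o+d*(z-o[2])/d[2])
def proj(r,p):
    E=np.array(r['extrinsics']);c=E[:3,:3]@np.array(p)+E[:3,3]
    q=np.array(r['intrinsics'])@[c[0],-c[1],-c[2]];return q[:2]/q[2]
E
python3 - <<'E'
from h import *
for c in('side','top'):
    r=shot(c,c+'0'); print({k:v for k,v in r.items() if k!='pixels'})
print(manip.get_obs())
E
```

```text
pics
{'intrinsics': array([[410.63625667,   0.        , 323.77120073],
       [  0.        , 410.63625667, 205.59461736],
       [  0.        ,   0.        ,   1.        ]]), 'extrinsics': array([[-0.89337756,  0.44912536,  0.01276538,  0.54402855],
       [-0.33443045, -0.68366879,  0.64865496,  0.11661631],
       [ 0.30005469,  0.57522465,  0.76097555, -1.47300446],
       [ 0.        ,  0.        ,  0.        ,  1.        ]])}
{'intrinsics': array([[383.76564479,   0.        , 319.45029294],
       [  0.        , 383.76564479, 192.83276987],
       [  0.        ,   0.        ,   1.        ]]), 'extrinsics': array([[ 0.00837515, -0.99956535,  0.0282661 , -0.07327313],
       [ 0.9890854 ,  0.0124391 ,  0.14681735, -0.60514258],
       [-0.14710514,  0.02672797,  0.98875967, -1.2854145 ],
       [ 0.        ,  0.        ,  0.        ,  1.        ]])}
{'clock': 0.1, 'joint_pos': array([-1.21558065,  0.33278814, -0.06468581,  1.46084311,  0.02159468,
        1.34987901, -0.0885152 ]), 'joint_velocities': array([-3.31414683e-05, -1.29389511e-03, -8.98203732e-04, -2.49756190e-03,
       -7.61237948e-04, -1.49711028e-03,  3.38438546e-05]), 'tau': array([ 1.49065141e-03, -6.26750708e+01,  4.92994627e-02, -3.92427957e+01,
        1.63745438e-02,  6.99610740e-03,  5.04681122e-05]), 'position': array([0.23044091, 0.58060225, 0.21721507]), 'ee_rot': array([ 1.87791579e-01,  9.82208710e-01, -6.04877949e-04, -8.82571853e-05]), 'ft_force': array([ 0.5980238 , -0.34276579,  0.02568268]), 'torque': array([-0.07667747,  0.00846691, -0.00701103]), 'grasp_force': 0.0, 'grip_width': 1.0000384119318604}
```

View pics/top0.png

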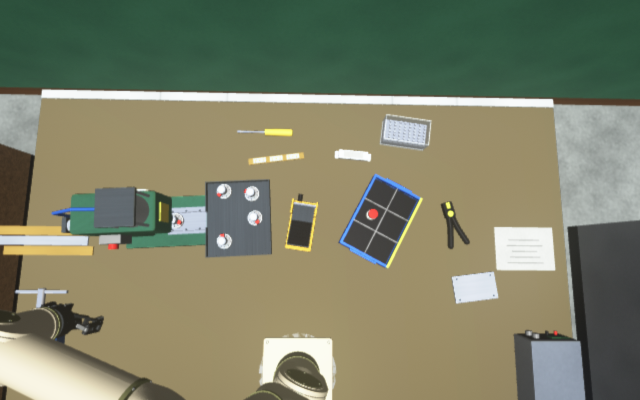

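View pics/side0.png

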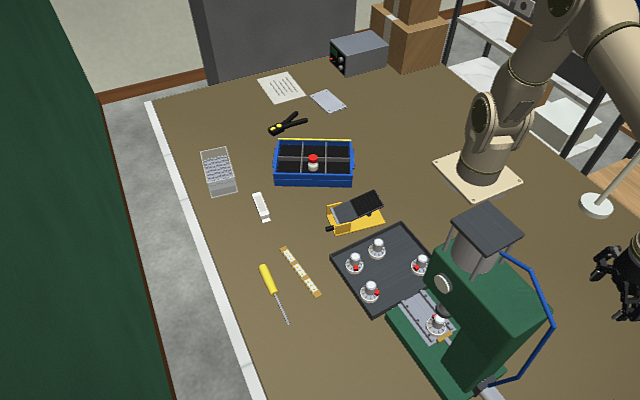

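Top view: tray at about (206–271, 180–257) with four lamps at (223,190), (251,193), (255,217) and (223,240). The fifth is in the press at (177,221). The pedal is at (301,225) with its pad at the lower end, and the tote is at (381,221) with the stripe on its lower-right wall. The pot is at (372,214).

```bash
python3 - <<'E'
from h import *
r=load('top0');im=cv2.cvtColor(r['pixels'],cv2.COLOR_RGB2BGR)
a=cv2.resize(im[170:275,195:435],None,fx=3.3,fy=3.3,interpolation=cv2.INTER_CUBIC)
cv2.imwrite('pics/crop1.png',a)
hsv=cv2.cvtColor(im,cv2.COLOR_BGR2HSV)
def blobs(m,mn,z,nm):
    n,l,s,c=cv2.connectedComponentsWithStats(m.astype(np.uint8))
    for i in range(1,n):
        if s[i,4]>=mn and 60<c[i][0]<480 and 100<c[i][1]<290: print(nm,s[i],c[i].round(1),at(r,*c[i],z).round(4))
H,S,V=[hsv[...,i].astype(int) for i in range(3)]
blobs(((H<8)|(H>172))&(S>120)&(V>90),3,.06,'red')
blobs((H>20)&(H<35)&(S>120)&(V>120),15,.06,'yel')
m=((H>100)&(H<125)&(S>120)&(V>60)); blobs(m,60,.06,'blue')
for p,z in [((206,181),.057),((270,180),.057),((271,255),.057),((207,257),.057),((301,235),.078),((299,203),.04)]: print(p,at(r,*p,z).round(3))
E
```

```text
red [244 189   2   4   6] [244.5 190.5] [0.6086 0.1896 0.06  ]
red [217 194   4   3   8] [218.8 194.6] [0.5933 0.2762 0.06  ]
red [369 209   9   9  74] [373.  213.1] [ 0.5359 -0.2501  0.06  ]
red [177 220   4   4  14] [178.5 221.7] [0.4997 0.4061 0.06  ]
red [255 220   4   4  10] [256.9 221.3] [0.5039 0.144  0.06  ]
red [220 234   4   2   7] [221.7 234.4] [0.4587 0.26   0.06  ]
red [108 244  10   6  52] [112.4 246.1] [0.4167 0.6179 0.06  ]
yel [265 129  28   7 135] [278.3 132.1] [0.8169 0.0794 0.06  ]
yel [300 153   4   6  20] [301.4 155.4] [ 0.7343 -0.0025  0.06  ]
yel [249 159   4   6  18] [250.2 161.4] [0.7104 0.1738 0.06  ]
yel [285 198  33  54 358] [301.6 228.1] [ 0.4824 -0.0073  0.06  ]
yel [388 200  34  64 116] [405.5 229.3] [ 0.4818 -0.3607  0.06  ]
yel [159 202   3  19  46] [159.8 210.4] [0.5371 0.4708 0.06  ]
yel [445 202   6   7  29] [447.7 204.9] [ 0.5673 -0.5092  0.06  ]
yel [447 210   7   7  31] [450.2 213. ] [ 0.5392 -0.5168  0.06  ]
blue [339 174  81  93 727] [374.1 216.3] [ 0.5251 -0.2537  0.06  ]
blue [ 52 207  43   8 153] [ 73.9 209.6] [0.5365 0.7553 0.06  ]
(206, 181) [0.64  0.322 0.057]
(270, 180) [0.647 0.104 0.057]
(271, 255) [0.392 0.094 0.057]
(207, 257) [0.384 0.306 0.057]
(301, 235) [ 0.459 -0.006  0.078]
(299, 203) [0.57  0.003 0.04 ]
```

View pics/crop1.png

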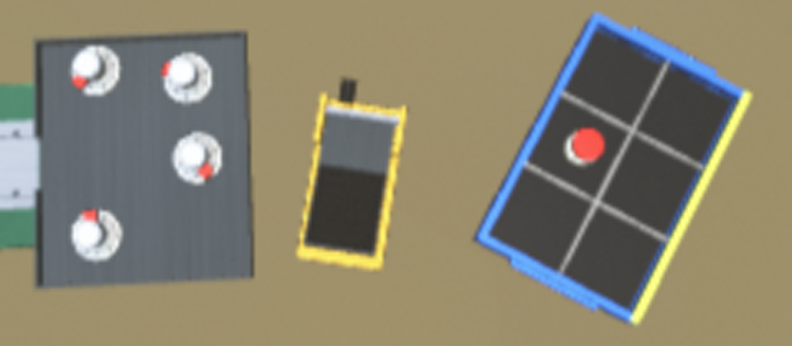

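```bash
cat >> h.py <<'E'
from scipy.spatial.transform import Rotation as Ro
def ang(): 
    R=Ro.from_quat(manip.get_obs()['ee_rot']).as_matrix(); return np.degrees(np.arctan2(R[1,1],R[0,1]))
def plan(pts,p=None,a=None):
    """pts: (x,y,z,tool-y angle deg or None); prints total shift (units) and spin for each leg, spin executed with the shift at the end"""
    o=manip.get_obs(); p=np.array(o['position']) if p is None else np.array(p); a=ang() if a is None else a
    print('at',p.round(4),'ang',round(a,1),'q',np.round(o['joint_pos'],2))
    for q in pts:
        t=np.radians(a); X=np.array([-np.sin(t),np.cos(t),0]); Y=np.array([np.cos(t),np.sin(t),0])
        d=np.array(q[:3])-p; b=a if len(q)<4 else q[3]
        sp=-((b-a+180)%360-180)
        print(np.round([d@X/.4,d@Y/.4,-d[2]/.4],4),'spin',round(sp/180,4),'  x then spin')
        p=np.array(q[:3]);a=b
E
python3 - <<'E'
from h import *
R=Ro.from_quat(manip.get_obs()['ee_rot']).as_matrix();print(R.round(3))
plan([(.30,.35,.218),(.42,.05,.2),(.463,-.002,.125)])
E
```

```text
[[-0.929  0.369 -0.   ]
 [ 0.369  0.929 -0.001]
 [-0.    -0.001 -1.   ]]
at [0.2304 0.5806 0.2172] ang 68.4 q [-1.22  0.33 -0.06  1.46  0.02  1.35 -0.09]
[-0.3743 -0.4717 -0.002 ] spin -0.0   x then spin
[-0.5555 -0.5864  0.045 ] spin -0.0   x then spin
[-0.1479 -0.0812  0.1875] spin -0.0   x then spin
```

>>> {"op": "arm_command", "data": {"series": "1 -0.0624 -0.0786 0 0; 1 -0.0624 -0.0786 0 0; 1 -0.0624 -0.0786 0 0; 1 -0.0624 -0.0786 0 0; 1 -0.0624 -0.0786 0 0; 1 -0.0624 -0.0786 0 0; 1 -0.07 -0.073 0 0; 1 -0.07 -0.073 0 0; 1 -0.07 -0.073 0 0; 1 -0.07 -0.073 0 0", "newtons": 40}}

```text
clock: 1.35
position: [0.3614, 0.1991, 0.2177]
ee_rot: [0.188, 0.982, -0.0, -0.0]
ft_force: [0.0, 0.5, -0.3]
grip_width: 0.001
grasp_force: 0.0
```

```bash
python3 -c "
from h import *
plan([(.463,-.002,.125)])"
```

```text
at [0.3614 0.1991 0.2177] ang 68.4 q [-0.85 -0.16  0.21  1.99  0.03  1.31  0.54]
[-0.4216 -0.3736  0.2318] spin -0.0   x then spin
```

>>> {"op": "arm_command", "data": {"series": "1 -0.07 -0.0623 0.02 0; 1 -0.07 -0.0623 0.02 0; 1 -0.07 -0.0623 0.03 0; 1 -0.07 -0.0623 0.04 0; 1 -0.07 -0.0623 0.06 0; 1 -0.07 -0.0623 0.06 0; 1 0 0 0.04 0; 1 0 0 0 0; 1 0 0 0 0; 1 0 0 0 0"}}

```text
clock: 2.6
position: [0.4625, 0.0004, 0.1106]
ee_rot: [0.187, 0.982, 0.0, 0.001]
ft_force: [0.4, -0.1, 0.2]
grip_width: -0.005
grasp_force: 0.0
```

```bash
python3 - <<'E'
from h import *
plan([(.463,-.002,.063)])
r=shot('wrist','w1');shot('side','s1');print(r['intrinsics'],r['extrinsics'])
E
```

```text
at [4.625e-01 4.000e-04 1.106e-01] ang 68.4 q [-0.63  0.06  0.55  2.03 -0.04  1.06  1.13]
[-0.0034 -0.005   0.1191] spin -0.0   x then spin
[[301.04212505   0.         317.35342623]
 [  0.         301.04212505 193.64749299]
 [  0.           0.           1.        ]] [[ 3.68069998e-01  9.29798078e-01  1.03664705e-04 -1.69163398e-01]
 [-8.80155477e-01  3.48454410e-01 -3.22344319e-01  4.13896996e-01]
 [-2.99751250e-01  1.18554032e-01  9.46622485e-01 -1.41112262e-01]
 [ 0.00000000e+00  0.00000000e+00  0.00000000e+00  1.00000000e+00]]
```

View pics/s1.png

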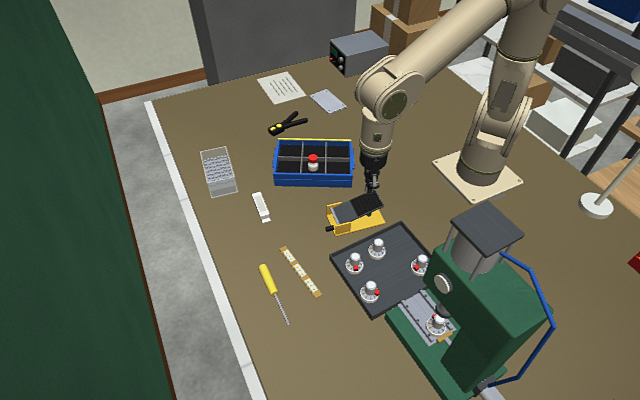

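The gripper, at (372,190), stands right above the black pad, so I'll press slowly.

>>> {"op": "arm_command", "data": {"series": "1 0 0 0.02 0; 1 0 0 0.02 0; 1 0 0 0.016 0; 1 0 0 0.014 0; 1 0 0 0.014 0; 1 0 0 0.012 0; 1 0 0 0.01 0; 1 0 0 0 0; 1 0 0 0 0; 1 0 0 0 0"}}

```text
clock: 3.95
position: [0.4623, -0.0004, 0.0677]
ee_rot: [0.188, 0.982, 0.0, 0.0]
ft_force: [-0.1, 0.1, -0.5]
grip_width: 0.0
grasp_force: 0.0
```

```bash
python3 - <<'E'
from h import *
print(manip.get_obs()['ft_force'],manip.tips_ahead)
a=shot('wrist','w2')['pixels'];b=shot('side','s2')['pixels'];c=shot('top','t2')['pixels']
x=np.hstack([cv2.resize(b[130:290,260:450],None,fx=2,fy=2),cv2.resize(c[160:260,230:400],(400,320))])
cv2.imwrite('pics/c2.png',x[:,:,::-1])
E
```

```text
[-0.08344141  0.09613488 -0.52714578] 0.019
```

View pics/c2.png

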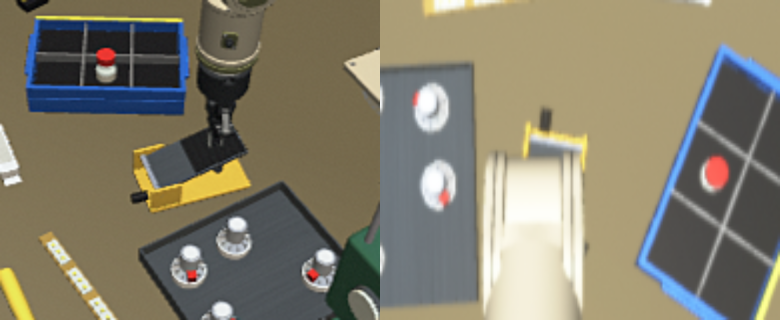

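```bash
python3 - <<'E'
from h import *
r=load('s2');p=manip.get_obs()['position']
for dz in (0,.019): print((proj(r,p-[0,0,dz])-[260,130])*2)
# pad corners guess in crop c2 side: ends
for uv,z in [((245,152),.085),((212,133),.085),((160,187),.05),((205,166),.065)]: print(at(r,uv[0]/2+260,uv[1]/2+130,z))
a=load('w2')['pixels'];cv2.imwrite('pics/w2b.png',a[:,:,::-1])
E
```

```text
[211.87197617 147.25288209]
[210.77879325 155.09730213]
[0.43061444 0.04238906 0.085     ]
[ 0.45620411 -0.01337822  0.085     ]
[0.56505928 0.02152073 0.05      ]
[0.48974201 0.02595836 0.065     ]
```

View pics/w2b.png

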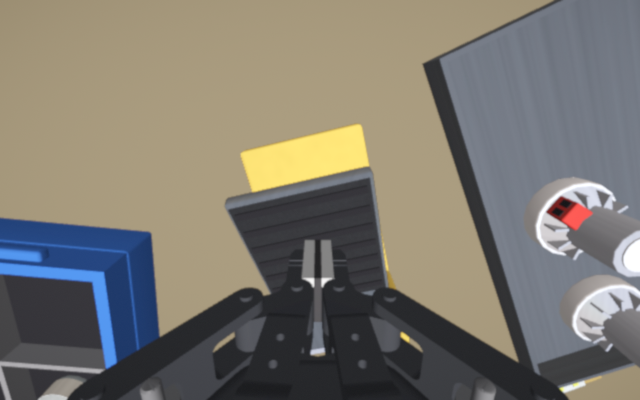

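```bash
python3 - <<'E'
from h import *
r=load('w2')
for z in (.02,.04,.06,.08,.1):
    a=at(r,228,203,z);b=at(r,372,172,z);print(z,a.round(3),b.round(3),np.linalg.norm(a-b))
for z in (.0,.01,.02):
    a=at(r,242,155,z);b=at(r,361,126,z);print('base',z,a.round(3),b.round(3),np.linalg.norm(a-b))
p=manip.get_obs()['position']
for dz in (0,.019,.01): print(proj(r,p-[0,0,dz]))
d=cv2.absdiff(load('side0')['pixels'],load('s2')['pixels']).sum(2)
print((d[185:240,325:360]>40).sum(), (d[190:230,375:390]>40).sum())
E
```

```text
0.02 [ 0.431 -0.059  0.02 ] [0.448 0.045 0.02 ] 0.10543352093425223
0.04 [ 0.427 -0.051  0.04 ] [0.442 0.043 0.04 ] 0.09510075135761482
0.06 [ 0.422 -0.042  0.06 ] [0.435 0.042 0.06 ] 0.08476798178097748
0.08 [ 0.418 -0.033  0.08 ] [0.429 0.04  0.08 ] 0.07443521220434007
0.1 [ 0.413 -0.025  0.1  ] [0.423 0.039 0.1  ] 0.06410244262770269
base 0.0 [ 0.405 -0.04   0.   ] [0.418 0.05  0.   ] 0.09120504750151101
base 0.01 [ 0.404 -0.037  0.01 ] [0.417 0.049 0.01 ] 0.08713477481720687
base 0.02 [ 0.404 -0.034  0.02 ] [0.415 0.048 0.02 ] 0.08306450213290277
[319.77913599 242.89987448]
[319.57553145 228.77257571]
[319.66702563 235.12098849]
0 11
```

>>> {"op": "arm_command", "data": {"series": "1 0 0 0.01 0; 1 0 0 0.01 0; 1 0 0 0 0; 1 0 0 0 0; 1 0 0 0 0; 1 0 0 0 0; 1 0 0 0 0; 1 0 0 0 0; 1 0 0 0 0; 1 0 0 0 0"}}

```text
clock: 5.35
position: [0.4623, -0.0004, 0.0595]
ee_rot: [0.188, 0.982, 0.0, 0.0]
ft_force: [1.0, -0.0, 2.8]
grip_width: -0.001
grasp_force: 1.7
```

```bash
python3 - <<'E'
from h import *
o=manip.get_obs();print(o['ft_force'],o['torque'],o['tau'])
a=shot('wrist','w3')['pixels']; b=shot('side','s3')['pixels']
w=load('w2')['pixels']
x=np.hstack([cv2.resize(b[170:260,310:430],(480,360)),cv2.resize(a[100:400,160:440],(320,360))]);cv2.imwrite('pics/c3.png',x[:,:,::-1])
E
```

```text
[ 0.96032117 -0.00424117  2.81969845] [ 0.14071663 -0.10855976 -0.04298925] [ 3.03918254e-01 -3.40178668e+01  3.07814308e+00 -3.05437160e+01
  1.94209716e-01  2.28122072e-01  4.88428646e-03]
```

View pics/c3.png

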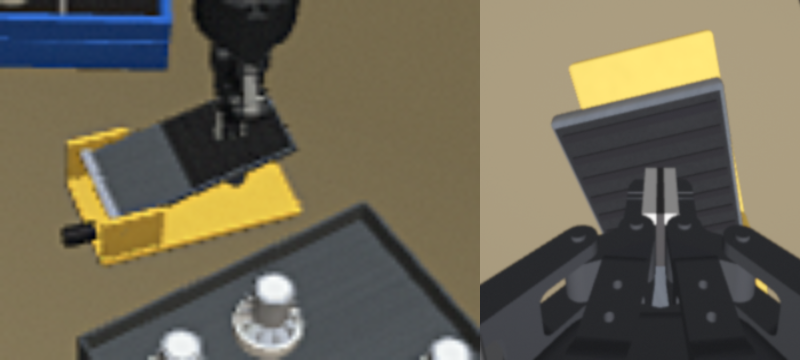

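```bash
python3 - <<'E'
from h import *
for n,(A,B) in {'w1':(None,None),'w2':((228,203),(372,172)),'w3':((223.9,201.7),(370,166.7))}.items():
    r=load(n);E=r['extrinsics'];print(n,'cam',(-E[:3,:3].T@E[:3,3]).round(4))
    if A is None: continue
    for z in (.06,.07,.08,.09):print(z,at(r,*A,z).round(3),at(r,*B,z).round(3),np.linalg.norm(at(r,*A,z)-at(r,*B,z)).round(4))
a,b=load('w2')['pixels'],load('w3')['pixels'];c=load('w1')['pixels']
x=np.hstack([i[140:400,200:440] for i in (c,a,b)]);cv2.imwrite('pics/c4.png',x[:,:,::-1])
s=[cv2.resize(load(i)['pixels'][180:240,320:400],(260,195),interpolation=cv2.INTER_CUBIC) for i in('side0','s2','s3')]
x=np.vstack([x,np.pad(np.hstack(s),((0,0),(0,0),(0,0)))[:,:720]] );cv2.imwrite('pics/c4.png',x[:,:,::-1])
E
```

```text
w1 cam [0.3843 0.0298 0.267 ]
w2 cam [0.3842 0.0292 0.2241]
0.06 [ 0.422 -0.042  0.06 ] [0.435 0.042 0.06 ] 0.0848
0.07 [ 0.42  -0.038  0.07 ] [0.432 0.041 0.07 ] 0.0796
0.08 [ 0.418 -0.033  0.08 ] [0.429 0.04  0.08 ] 0.0744
0.09 [ 0.415 -0.029  0.09 ] [0.426 0.039 0.09 ] 0.0693
w3 cam [0.3842 0.0292 0.2159]
0.06 [ 0.419 -0.04   0.06 ] [0.43  0.041 0.06 ] 0.082
0.07 [ 0.417 -0.036  0.07 ] [0.427 0.04  0.07 ] 0.0767
0.08 [ 0.414 -0.031  0.08 ] [0.424 0.04  0.08 ] 0.0715
0.09 [ 0.412 -0.027  0.09 ] [0.421 0.039 0.09 ] 0.0662
```

View pics/c4.png

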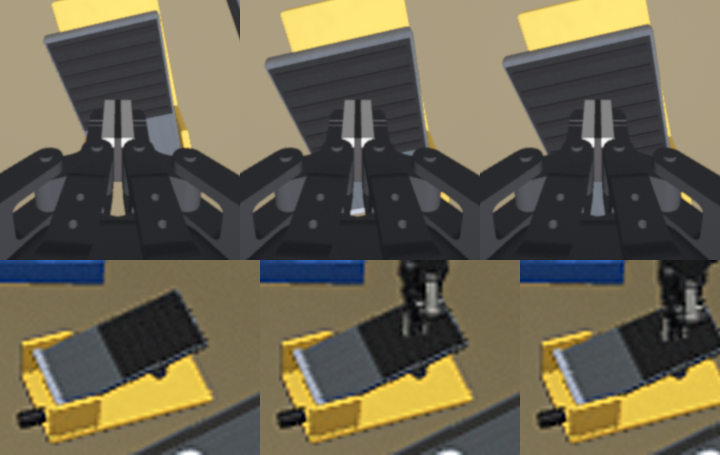

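>>> {"op": "arm_command", "data": {"series": "1 0 0 0.01 0; 1 0 0 0.01 0; 1 0 0 0.01 0; 1 0 0 0.01 0; 1 0 0 0.01 0; 1 0 0 0 0; 1 0 0 0 0; 1 0 0 0 0; 1 0 0 0 0; 1 0 0 0 0"}}

```text
clock: 6.7
position: [0.4608, -0.0003, 0.0393]
ee_rot: [0.188, 0.982, -0.0, -0.001]
ft_force: [-6.7, 1.4, 9.9]
grip_width: -0.003
grasp_force: 4.7
```

>>> {"op": "arm_command", "data": {"series": "1 0 0 0.01 0; 1 0 0 0.005 0; 1 0 0 0.003 0; 1 0 0 0 0; 1 0 0 0 0; 1 0 0 0 0; 1 0 0 0 0; 1 0 0 0 0; 1 0 0 0 0; 1 0 0 0 0"}}

```text
clock: 7.95
position: [0.4606, -0.0002, 0.0325]
ee_rot: [0.188, 0.982, 0.0, -0.002]
ft_force: [-10.2, 1.2, 19.4]
grip_width: -0.0
grasp_force: 9.7
```

```bash
python3 - <<'E'
from h import *
s=shot('side','s4')['pixels'];w=shot('wrist','w4')['pixels']
x=np.hstack([cv2.resize(s[170:350,310:480],(510,540)),w[140:400,200:440].repeat(2,0)[:520].copy() if 0 else cv2.resize(w[140:400,200:440],(280,540))]);cv2.imwrite('pics/c5.png',x[:,:,::-1])
E
```

```text
(no output)
```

View pics/c5.png

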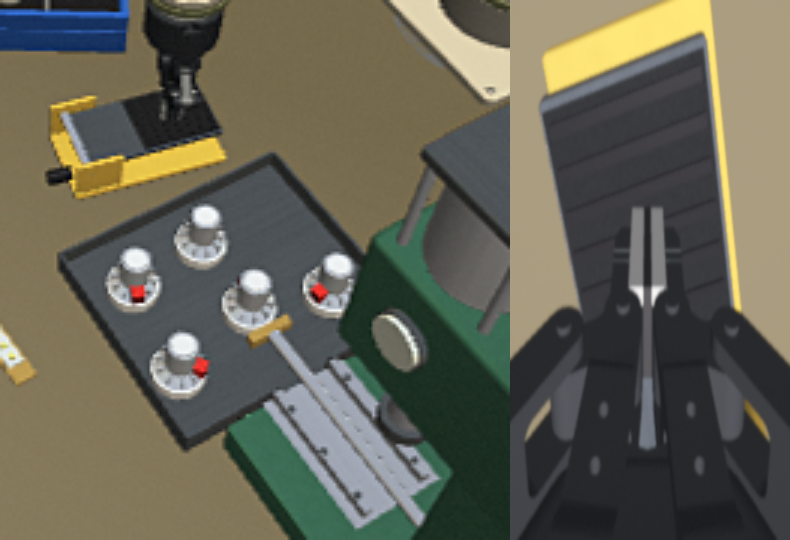

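```bash
python3 - <<'E'
from h import *
r=load('s4')
for z in (.0135,.0325,.046,.06): print(z,proj(r,[.4606,-.0002,z]))
r=load('w4')
for z in (.0135,.0325,.046,.06): print(z,proj(r,[.4606,-.0002,z]),proj(r,[.4606-.0102,.004,z]))
o=manip.get_obs();print(o['position'],o['ft_force'],o['joint_pos'])
E
```

```text
0.0135 [364.8835698  214.43848488]
0.0325 [365.41328319 210.67336522]
0.046 [365.7968193  207.94725071]
0.06 [366.20101648 205.07428062]
0.0135 [319.71744519 229.06819629] [319.97749269 213.10511027]
0.0325 [319.90694008 243.11547183] [320.19819389 225.76234016]
0.046 [320.0671709  254.99339833] [320.38547096 236.5026934 ]
0.06 [320.26244159 269.46883523] [320.61452362 249.63887954]
[ 4.60575578e-01 -2.44056258e-04  3.24639194e-02] [-10.18728555   1.31976099  19.71131114] [-0.59898433  0.19088739  0.5436491   2.10107751 -0.12862775  0.88427151
  1.21164209]
```

>>> {"op": "arm_command", "data": {"series": "1 0 0 -0.03 0; 1 0 0 -0.05 0; 1 0 0 -0.08 0; 1 0 0 -0.1 0; 1 0 0 -0.1 0; 0 0 0 0 0; 0 0 0 0 0; 0 0 0 0 0; 0 0 0 0 0; 0 0 0 0 0"}}

```text
clock: 9.3
position: [0.462, -0.0005, 0.1759]
ee_rot: [0.188, 0.982, -0.0, -0.0]
ft_force: [1.0, 0.1, -0.0]
grip_width: 1.003
grasp_force: 0.0
```

```bash
python3 - <<'E'
from h import *
o=manip.get_obs();p=o['position'];print(p,o['ft_force'])
s=shot('side','s5');w=shot('wrist','w5')
for r in(s,w): print([proj(r,p-[0,0,d]).round(1) for d in (-.02,0,.019)])
x=np.hstack([cv2.resize(s['pixels'][100:220,310:430],(400,400)),w['pixels'][:,120:520]]);cv2.imwrite('pics/c6.png',x[:,:,::-1])
E
```

```text
[ 0.46196235 -0.00053417  0.17586902] [ 0.98747738  0.09964075 -0.00662535]
[array([370. , 174.6]), array([369.4, 179.4]), array([368.7, 183.9])]
[array([320. , 261.2]), array([319.7, 242.9]), array([319.6, 228.8])]
```

View pics/c6.png

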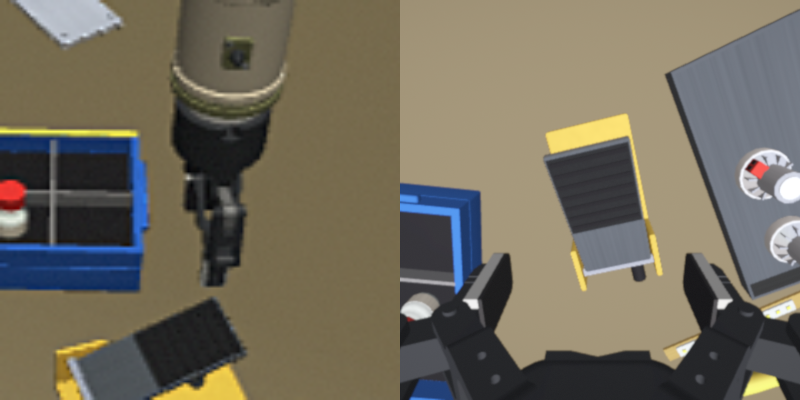

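```bash
python3 - <<'E'
from h import *
p=np.array([.462,-.0005,.1759]);X=np.array([-.93,.368,0]);Y=np.array([.368,.93,0])
s=load('s5');w=load('w5')
for d in(-.015,0,.006,.019):
  for sy in(-.0425,.0425):
    print(d,sy,[ ((proj(s,p+X*sx+Y*sy-[0,0,d])-[310,100])/.3).round() for sx in(-.011,.011)],[(proj(w,p+X*sx+Y*sy-[0,0,d])+[280,0]).round() for sx in(-.011,.011)])
E
```

```text
-0.015 -0.0425 [array([180., 219.]), array([204., 218.])] [array([522., 274.]), array([519., 238.])]
-0.015 0.0425 [array([195., 289.]), array([220., 288.])] [array([678., 274.]), array([681., 238.])]
0 -0.0425 [array([178., 231.]), array([202., 230.])] [array([528., 260.]), array([525., 226.])]
0 0.0425 [array([193., 301.]), array([218., 300.])] [array([671., 259.]), array([674., 226.])]
0.006 -0.0425 [array([178., 236.]), array([202., 235.])] [array([530., 254.]), array([528., 221.])]
0.006 0.0425 [array([192., 306.]), array([218., 304.])] [array([669., 254.]), array([672., 221.])]
0.019 -0.0425 [array([176., 246.]), array([200., 245.])] [array([535., 244.]), array([532., 213.])]
0.019 0.0425 [array([191., 316.]), array([216., 314.])] [array([665., 244.]), array([667., 213.])]
```

```bash
python3 - <<'E'
from h import *
r=load('top0')
c=np.array([at(r,195+u/3.3,170+v/3.3,.06)[:2] for u,v in [(597,15),(748,92),(636,322),(478,240)]])
print(c.round(4), 'sides',np.linalg.norm(np.roll(c,-1,0)-c,axis=1))
x=(c[1]-c[0]+c[2]-c[3]);y=(c[0]-c[3]+c[1]-c[2]);print('xdir',np.degrees(np.arctan2(x[1],x[0])),'ydir-90',np.degrees(np.arctan2(y[1],y[0]))-90,'cen',c.mean(0))
print(proj(r,[.40,-.12,0]),proj(r,[.40,-.12,.055]))
t=np.radians(-120);C=c.mean(0)
pot=at(r,195+588/3.3,170+147/3.3,.091);print('pot',pot)
plan([(pot[0],pot[1],.17)])
E
```

```text
[[ 0.6704 -0.262 ]
 [ 0.5906 -0.4195]
 [ 0.3534 -0.2975]
 [ 0.4346 -0.1368]] sides [0.17656791 0.26668639 0.18011235 0.26697976]
xdir -116.8223410304251 ydir-90 -117.59473865810419 cen [ 0.51224012 -0.27895304]
[333.69764282 252.92712779] [334.75821887 253.0579379 ]
pot [ 0.52819887 -0.24555655  0.091     ]
at [ 0.4621 -0.0005  0.1761] ang 68.3 q [-0.65 -0.03  0.55  1.95  0.01  1.21  1.09]
[-0.3797 -0.5084  0.0152] spin -0.0   x then spin
```

>>> {"op": "arm_command", "data": {"series": "0 -0.054 -0.0726 0 0; 0 -0.054 -0.0726 0 0; 0 -0.054 -0.0726 0 0; 0 -0.054 -0.0726 0 0; 0 -0.054 -0.0726 0 0; 0 -0.054 -0.0726 0 0; 0 -0.054 -0.0726 0 0; 0 0 0 0 0; 0 0 0 0 0; 0 0 0 0 0"}}

```text
clock: 10.65
position: [0.5279, -0.2439, 0.1762]
ee_rot: [0.187, 0.982, 0.0, -0.0]
ft_force: [-0.3, 0.4, -0.5]
grip_width: 1.004
grasp_force: 0.0
```

```bash
python3 - <<'E'
from h import *
w=shot('wrist','w6');cv2.imwrite('pics/w6.png',w['pixels'][:,:,::-1])
hsv=cv2.cvtColor(w['pixels'],cv2.COLOR_RGB2HSV).astype(int)
m=(((hsv[...,0]<8)|(hsv[...,0]>172))&(hsv[...,1]>120)&(hsv[...,2]>90)).astype(np.uint8)
n,l,s,c=cv2.connectedComponentsWithStats(m)
for i in range(1,n):
  if s[i,4]>20: print(s[i],c[i],at(w,*c[i],.088))
plan([(.528,-.2456,.045)])
E
```

```text
[ 298  177   38   39 1135] [316.43348018 196.38237885] [ 0.52902081 -0.2467768   0.088     ]
at [ 0.5279 -0.244   0.1763] ang 68.4 q [-0.27  0.32  0.77  1.67 -0.23  1.25  1.74]
[-0.0017 -0.0037  0.3283] spin -0.0   x then spin
```

View pics/w6.png

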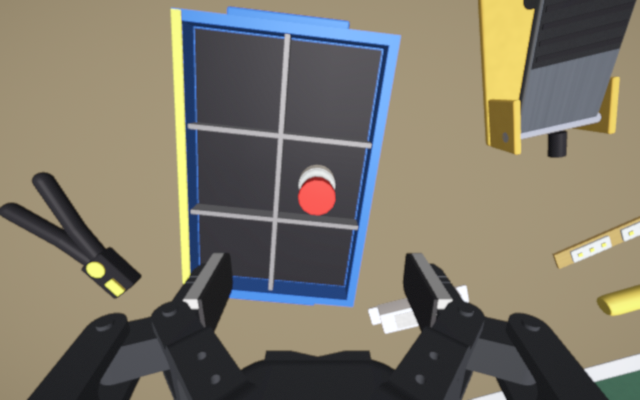

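>>> {"op": "arm_command", "data": {"series": "0.2 -0.0017 -0.0037 0.08 0; 0.2 0 0 0.08 0; 0.2 0 0 0.07 0; 0.2 0 0 0.06 0; 0.2 0 0 0.038 0; 0.2 0 0 0 0; 0.9 0 0 0 0; 0.9 0 0 0 0; 0.9 0 0 0 0; 0.9 0 0 0 0", "newtons": 30}}

```text
clock: 11.95
position: [0.5285, -0.2469, 0.0461]
ee_rot: [0.188, 0.982, 0.0, 0.001]
ft_force: [-1.2, 0.0, 6.4]
grip_width: 0.36
grasp_force: 29.4
```

```bash
python3 - <<'E'
from h import *
w=load('w6')
c=np.array([at(w,u,v,.06)[:2] for u,v in [(400,36),(173,10),(353,306)]]);print(c)
x=c[1]-c[0];y=c[0]-c[2];print(np.degrees(np.arctan2(x[1],x[0])),np.degrees(np.arctan2(y[1],y[0]))-90,np.linalg.norm(x),np.linalg.norm(y), (c[1]+c[2])/2)
for z in(.054,): print('divider centre',at(w,280,136,z),at(w,275,216,z))
o=manip.get_obs();print(o['grip_width'],o['grasp_force'])
plan([(.528,-.2456,.16),(.40,-.12,.1),(.40,-.12,.011)])
E
```

```text
[[ 0.43478916 -0.13648694]
 [ 0.35083607 -0.29849209]
 [ 0.67100777 -0.26011111]]
-117.39375598553262 62.374849072877424 0.18246585232356816 0.2666123929893013 [ 0.51092192 -0.2793016 ]
divider centre [ 0.47315381 -0.26071215  0.054     ] [ 0.54411864 -0.2975823   0.054     ]
0.3598575679692867 29.355794357252307
at [ 0.5285 -0.2469  0.0461] ang 68.4 q [-0.2   0.47  0.7   1.79 -0.35  1.01  1.83]
[ 0.0025  0.0026 -0.2847] spin -0.0   x then spin
[0.4132 0.1739 0.15  ] spin -0.0   x then spin
[0.     0.     0.2225] spin -0.0   x then spin
```

>>> {"op": "arm_command", "data": {"series": "0.9 0 0 -0.03 0; 0.9 0 0 -0.07 0; 0.9 0 0 -0.08 0; 0.9 0 0 -0.06 0; 0.9 0.04 0.02 0 0; 0.9 0.083 0.035 0 0; 0.9 0.083 0.035 0 0; 0.9 0.083 0.035 0 0; 0.9 0.083 0.035 0 0; 0.9 0.041 0.014 0 0"}}

```text
clock: 13.2
position: [0.3989, -0.1201, 0.1415]
ee_rot: [0.187, 0.982, 0.001, 0.0]
ft_force: [0.7, -0.7, -0.2]
grip_width: 0.363
grasp_force: 29.7
```

```bash
python3 - <<'E'
from h import *
o=manip.get_obs();print(o['grip_width'],o['grasp_force'])
plan([(.40,-.12,.0115)])
E
```

```text
0.36275513114486724 29.6666121709859
at [ 0.3989 -0.1201  0.1415] ang 68.4 q [-0.54 -0.14  0.69  2.11  0.1   1.14  1.3 ]
[-0.0024  0.0013  0.3251] spin -0.0   x then spin
```

>>> {"op": "arm_command", "data": {"series": "0.9 0 0 0.06 0; 0.9 0 0 0.07 0; 0.9 0 0 0.07 0; 0.9 0 0 0.06 0; 0.9 0 0 0.03 0; 0.9 0 0 0.015 0; 0.9 0 0 0.01 0; 0.9 0 0 0.006 0; 0.9 0 0 0 0; 0.9 0 0 0 0"}}

```text
clock: 14.45
position: [0.4001, -0.1211, 0.0129]
ee_rot: [0.188, 0.982, 0.0, 0.0]
ft_force: [0.7, 0.1, -0.7]
grip_width: 0.361
grasp_force: 29.7
```

>>> {"op": "arm_command", "data": {"series": "0.9 0 0 0.004 0; 0.9 0 0 0.003 0; 0.9 0 0 0 0; 0.5 0 0 0 0; 0.45 0 0 0 0; 0.45 0 0 0 0; 0.45 0 0 -0.04 0; 0.4 0 0 -0.08 0; 0.2 0 0 -0.1 0; 0 0 0 -0.1 0"}}

```text
clock: 15.7
position: [0.3997, -0.1212, 0.1391]
ee_rot: [0.188, 0.982, 0.0, -0.0]
ft_force: [1.0, 0.7, 0.1]
grip_width: 0.981
grasp_force: 0.0
```

```bash
python3 - <<'E'
from h import *
# tray frame from first top image; target TCP so the wrist camera looks at the tray centre: camera axis hits
w=load('w5');p=np.array([.462,-.0005,.1759]);q=at(w,320,170,.06);print('view offset',q-p)
print(manip.get_obs()['ft_force'])
plan([(.44,.14,.22)])
t=shot('top','t7')
E
```

```text
view offset [-0.01287841  0.00604667 -0.1159    ]
[0.95221373 0.69821589 0.09015872]
at [ 0.3997 -0.1212  0.1391] ang 68.3 q [-0.58 -0.14  0.73  2.11  0.1   1.14  1.3 ]
[ 0.1474  0.6442 -0.2023] spin -0.0   x then spin
```

```bash
python3 -c "
from h import *
plan([(.56,.18,.24)])"
```

```text
at [ 0.4021 -0.1219  0.1436] ang 68.3 q [-0.58 -0.14  0.72  2.1   0.1   1.14  1.29]
[-0.0874  0.8473 -0.241 ] spin -0.0   x then spin
```

>>> {"op": "arm_command", "data": {"series": "0 -0.01 0.09 -0.05 0; 0 -0.01 0.095 -0.05 0; 0 -0.01 0.095 -0.05 0; 0 -0.01 0.095 -0.05 0; 0 -0.01 0.095 -0.041 0; 0 -0.01 0.095 0 0; 0 -0.01 0.095 0 0; 0 -0.01 0.095 0 0; 0 -0.007 0.092 0 0; 0 0 0 0 0"}}

```text
clock: 17.0
position: [0.5572, 0.1839, 0.233]
ee_rot: [0.186, 0.983, -0.0, -0.001]
ft_force: [-0.6, -0.6, -0.1]
grip_width: 0.999
grasp_force: 0.0
```

```bash
python3 - <<'E'
from h import *
plan([])
w=shot('wrist','w8');cv2.imwrite('pics/w8.png',w['pixels'][:,:,::-1])
E
```

```text
at [0.5572 0.1839 0.233 ] ang 68.6 q [-0.81  0.25  0.49  1.57 -0.12  1.35  0.9 ]
```

View pics/w8.png

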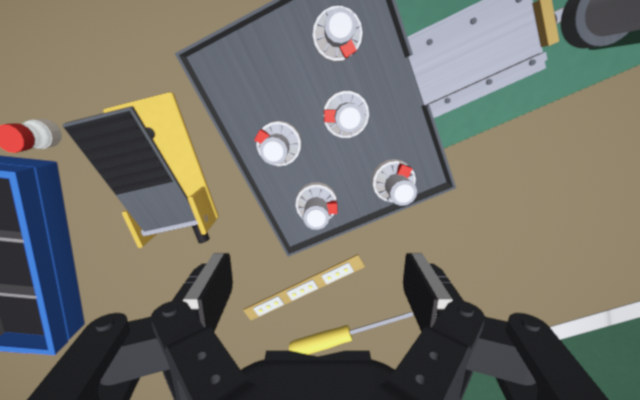

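```bash
cat >> h.py <<'E'
TC=np.array([.5112,-.2792]);TA=-117.4
def lamps(w,zf=.037,show=True):
    im=np.array(w['pixels']);hsv=cv2.cvtColor(im,cv2.COLOR_RGB2HSV).astype(int);H,S,V=hsv[...,0],hsv[...,1],hsv[...,2]
    red=(((H<8)|(H>172))&(S>120)&(V>70)).astype(np.uint8)
    top=((S<30)&(V>222)).astype(np.uint8)
    top=cv2.morphologyEx(top,cv2.MORPH_OPEN,np.ones((9,9),np.uint8))
    R=[c for s,c in zip(*cv2.connectedComponentsWithStats(red)[2:]) if 25<s[4]<600]
    out=[]
    n,l,s,c=cv2.connectedComponentsWithStats(top)
    for i in range(1,n):
        if not 250<s[i,4]<1400: continue
        (u,v),rad=cv2.minEnclosingCircle(np.argwhere(l==i)[:,::-1].astype(np.float32))
        P=at(w,*c[i],zf+.054)[:2]
        k=[(at(w,*r,zf+.0265)[:2],r) for r in R]
        k=[(q,r) for q,r in k if .008<np.linalg.norm(q-P)<.03]
        for q,r in k:
            d=q-P;out.append((*P,np.degrees(np.arctan2(d[1],d[0]))))
            if show: print('lamp',P.round(4),'th',out[-1][2].round(1),'r',np.linalg.norm(d).round(4),'area',s[i,4],'rad',round(rad,1),c[i].round(),'red',r.round())
        if not k and show: print('no red',P.round(4),c[i].round(),s[i,4])
    return out
E
python3 - <<'E'
from h import *
lamps(load('w8'))
E
```

```text
lamp [0.4343 0.2518] th 9.9 r 0.0187 area 479 rad 12.8 [340.  25.] red [348.  49.]
lamp [0.5125 0.2328] th -112.1 r 0.0187 area 375 rad 11.5 [349. 118.] red [329. 115.]
lamp [0.5152 0.1505] th -147.2 r 0.0197 area 350 rad 11.0 [273. 151.] red [261. 136.]
lamp [0.6056 0.2598] th 139.5 r 0.0191 area 291 rad 10.4 [404. 193.] red [404. 170.]
lamp [0.5983 0.164 ] th 74.7 r 0.0191 area 274 rad 9.7 [316. 218.] red [332. 207.]
no red [0.8496 0.4678] [627. 312.] 288
no red [0.8496 0.4137] [580. 326.] 564
```

```bash
cat >> h.py <<'E'
def comp(i,j):
    t=np.radians(TA);x,y=[-.043,.043][i],[-.085,0,.085][j]
    return TC+[x*np.cos(t)-y*np.sin(t),x*np.sin(t)+y*np.cos(t)]
E
python3 - <<'E'
from h import *
for i in(0,1):
  for j in (0,1,2): print(i,j,comp(i,j).round(4))
plan([(.5125,.2328,.13,68.6-90.7),(.5125,.2328,.048,-22.1)])
E
```

```text
0 0 [ 0.4555 -0.2019]
0 1 [ 0.531 -0.241]
0 2 [ 0.6065 -0.2801]
1 0 [ 0.4159 -0.2783]
1 1 [ 0.4914 -0.3174]
1 2 [ 0.5669 -0.3565]
at [0.5571 0.1817 0.2333] ang 68.5 q [-0.8   0.25  0.49  1.57 -0.12  1.35  0.9 ]
[0.1507 0.0778 0.2583] spin 0.5031   x then spin
[0.    0.    0.205] spin -0.0   x then spin
```

>>> {"op": "arm_command", "data": {"series": "0.1 0.05 0.026 0 0; 0.1 0.0507 0.026 0 0; 0.1 0.05 0.026 0 0; 0.1 0 0 0.03 0.055; 0.1 0 0 0.04 0.055; 0.1 0 0 0.04 0.055; 0.1 0 0 0.04 0.055; 0.1 0 0 0.04 0.055; 0.1 0 0 0.04 0.055; 0.1 0 0 0.03 0.055"}}

```text
clock: 18.3
position: [0.5125, 0.2307, 0.1297]
ee_rot: [0.715, 0.699, -0.0, -0.0]
ft_force: [0.7, 0.7, -0.7]
grip_width: 0.895
grasp_force: 0.0
```

```bash
python3 - <<'E'
from h import *
w=shot('wrist','w9');lamps(w)
plan([(.5125,.2328,.13,-22.1),(.5125,.2328,.048,-22.1)])
E
```

```text
lamp [0.606  0.2591] th 138.3 r 0.0191 area 832 rad 18.7 [458. 172.] red [424. 146.]
lamp [0.4345 0.2528] th 11.4 r 0.0187 area 824 rad 18.1 [203. 187.] red [240. 171.]
no red [0.5126 0.2326] [319. 212.] 761
lamp [0.514  0.1508] th -154.8 r 0.0198 area 495 rad 14.1 [323. 308.] red [302. 295.]
at [0.5119 0.2304 0.1283] ang -1.8 q [-1.    0.29  0.58  1.77 -0.17  1.14 -0.39]
[ 0.006   0.0014 -0.0042] spin 0.1126   x then spin
[0.    0.    0.205] spin -0.0   x then spin
```

>>> {"op": "arm_command", "data": {"series": "0.1 0.006 0.0014 0.01 0.0563; 0.1 0 0 0.03 0.0563; 0.1 0 0 0.05 0; 0.1 0 0 0.05 0; 0.1 0 0 0.04 0; 0.1 0 0 0.02 0; 0.9 0 0 0 0; 0.9 0 0 0 0; 0.9 0 0 0 0; 0.9 0 0 0 0", "newtons": 30}}

```text
clock: 19.6
position: [0.5138, 0.2348, 0.0511]
ee_rot: [0.825, 0.565, 0.001, -0.0]
ft_force: [0.1, 0.6, 6.5]
grip_width: 0.319
grasp_force: 29.6
```

```bash
python3 - <<'E'
from h import *
c=comp(1,2)
plan([(.5125,.2328,.16),(.45,.0,.16),(*c,.16,-27.4),(*c,.055,-27.4)])
E
```

```text
at [0.5138 0.2348 0.0511] ang -21.2 q [-1.01  0.4   0.6   1.83 -0.27  0.99 -0.67]
[-0.0059 -0.0013 -0.2723] spin -0.0   x then spin
[-0.5991  0.0649 -0.    ] spin -0.0   x then spin
[-0.7252  0.5948 -0.    ] spin 0.0344   x then spin
[0.     0.     0.2625] spin -0.0   x then spin
```

>>> {"op": "arm_command", "data": {"series": "0.9 0 0 -0.03 0; 0.9 0 0 -0.07 0; 0.9 0 0 -0.09 0; 0.9 0 0 -0.08 0; 0.9 -0.06 0.03 0 0; 0.9 -0.11 0.055 0 0; 0.9 -0.11 0.055 0 0; 0.9 -0.11 0.055 0 0; 0.9 -0.11 0.055 0 0; 0.9 -0.11 0.055 0 0"}}

```text
clock: 20.85
position: [0.5386, -0.0386, 0.1589]
ee_rot: [0.825, 0.565, 0.0, -0.0]
ft_force: [0.8, -0.5, -1.0]
grip_width: 0.315
grasp_force: 29.7
```

>>> {"op": "arm_command", "data": {"series": "0.9 -0.11 0.055 0 0; 0.9 -0.11 0.055 0 0; 0.9 -0.11 0.055 0 0; 0.9 -0.11 0.055 0 0; 0.9 -0.11 0.055 0 0; 0.9 -0.11 0.055 0 0; 0.9 -0.05 0.023 0 0.0344; 0.9 0 0 0 0; 0.9 0 0 0 0; 0.9 0 0 0 0"}}

```text
clock: 22.1
position: [0.5683, -0.3514, 0.1585]
ee_rot: [0.854, 0.521, 0.0, -0.0]
ft_force: [-0.5, 0.5, -1.4]
grip_width: 0.317
grasp_force: 29.9
```

```bash
python3 - <<'E'
from h import *
c=comp(1,2)
plan([(*c,.16,-27.4),(*c,.052,-27.4)])
w=shot('wrist','w10');o=manip.get_obs();print(o['grip_width'])
im=w['pixels'];hsv=cv2.cvtColor(im,cv2.COLOR_RGB2HSV).astype(int)
m=((hsv[...,0]>20)&(hsv[...,0]<35)&(hsv[...,1]>110)&(hsv[...,2]>140)).astype(np.uint8)
n,l,s,cc=cv2.connectedComponentsWithStats(m)
for i in range(1,n):
  if s[i,4]>200:
    vx,vy,x,y=cv2.fitLine(np.argwhere(l==i)[:,::-1].astype(np.float32),2,0,.01,.01).ravel()
    a=at(w,x-60*vx,y-60*vy,.06);b=at(w,x+60*vx,y+60*vy,.06);d=b-a
    print(s[i],cc[i],'stripe dir',np.degrees(np.arctan2(d[1],d[0])),'mid',at(w,*cc[i],.06), 'expected',TC+.09*np.array([np.cos(np.radians(TA)),np.sin(np.radians(TA))]))
E
```

```text
at [ 0.5683 -0.3514  0.1585] ang -27.2 q [-0.09  0.58  0.84  1.45 -0.44  1.31  0.31]
[-0.013   0.0028 -0.0039] spin 0.0009   x then spin
[0.   0.   0.27] spin -0.0   x then spin
0.31986774151422426
```

>>> {"op": "arm_command", "data": {"series": "0.9 -0.013 0.003 0.03 0; 0.9 0 0 0.06 0; 0.9 0 0 0.06 0; 0.9 0 0 0.05 0; 0.9 0 0 0.03 0; 0.9 0 0 0.015 0; 0.9 0 0 0.01 0; 0.9 0 0 0.008 0; 0.9 0 0 0 0; 0.9 0 0 0 0"}}

```text
clock: 23.4
position: [0.5665, -0.3582, 0.0534]
ee_rot: [0.854, 0.519, 0.0, 0.0]
ft_force: [0.3, 0.7, -1.5]
grip_width: 0.318
grasp_force: 29.9
```

>>> {"op": "arm_command", "data": {"series": "0.9 0 0 0.004 0; 0.9 0 0 0.004 0; 0.9 0 0 0 0; 0.7 0 0 0 0; 0.55 0 0 0 0; 0.5 0 0 0 0; 0.5 0 0 0 0; 0.5 0 0 -0.05 0; 0.4 0 0 -0.1 0; 0.3 0 0 -0.12 0"}}

```text
clock: 24.65
position: [0.566, -0.3581, 0.16]
ee_rot: [0.855, 0.519, -0.0, -0.0]
ft_force: [0.1, -0.2, 1.1]
grip_width: 0.702
grasp_force: 0.0
```

```bash
python3 - <<'E'
from h import *
o=manip.get_obs()
w=shot('wrist','w11');print('tote');lamps(w,.036)
t=shot('top','t11')
plan([(.515,.1505,.16,-57),(.515,.1505,.048,-57)])
E
```

```text
tote
no red [ 0.7826 -0.348 ] [593.  49.] 307
no red [ 0.7829 -0.3617] [597.  68.] 364
no red [ 0.7812 -0.377 ] [599.  90.] 310
no red [ 0.5646 -0.3601] [318. 202.] 806
no red [ 0.3584 -0.4856] [195. 390.] 522
at [ 0.5682 -0.3604  0.1651] ang -27.4 q [-0.08  0.58  0.85  1.44 -0.44  1.31  0.32]
[ 1.0724 -0.7066  0.0128] spin 0.1642   x then spin
[0.   0.   0.28] spin 0.0   x then spin
```

>>> {"op": "arm_command", "data": {"series": "0.2 0.05 -0.033 0 0; 0.2 0.1 -0.066 0 0; 0.2 0.1 -0.066 0 0; 0.2 0.1 -0.066 0 0; 0.2 0.1 -0.066 0 0; 0.2 0.1 -0.066 0 0; 0.2 0.1 -0.066 0 0; 0.1 0.1 -0.066 0 0; 0.1 0.1 -0.066 0 0; 0.1 0.1 -0.066 0 0"}}

```text
clock: 26.0
position: [0.5185, 0.096, 0.159]
ee_rot: [0.855, 0.519, 0.001, -0.0]
ft_force: [-0.1, -0.2, 0.4]
grip_width: 0.9
grasp_force: 0.0
```

>>> {"op": "arm_command", "data": {"series": "0.1 0.1 -0.066 0 0; 0.1 0.0224 -0.0136 0 0; 0.1 0 0 0.02 0.0547; 0.1 0 0 0.02 0.0547; 0.1 0 0 0 0.0547; 0.1 0 0 0 0; 0.1 0 0 0 0; 0.1 0 0 0 0; 0.1 0 0 0 0; 0.1 0 0 0 0"}}

```text
clock: 27.25
position: [0.5128, 0.1528, 0.1419]
ee_rot: [0.959, 0.285, 0.0, -0.0]
ft_force: [-0.0, -0.3, 0.3]
grip_width: 0.902
grasp_force: 0.0
```

```bash
python3 - <<'E'
from h import *
w=shot('wrist','w12');lamps(w)
plan([(.515,.1505,.13,-57),(.515,.1505,.048,-57)])
E
```

```text
lamp [0.5998 0.2578] th 123.5 r 0.0188 area 353 rad 15.1 [249.   6.] red [230.  16.]
lamp [0.5983 0.1644] th 73.0 r 0.0189 area 1156 rad 21.3 [373.  97.] red [351.  75.]
lamp [0.4424 0.2867] th 8.8 r 0.0193 area 682 rad 17.8 [109. 190.] red [137. 158.]
no red [0.5143 0.1512] [320. 207.] 726
at [0.5128 0.1528 0.1419] ang -56.9 q [-1.12  0.25  0.85  1.83 -0.2   1.15 -1.19]
[0.0014 0.0077 0.0298] spin 0.0004   x then spin
[0.    0.    0.205] spin 0.0   x then spin
```

>>> {"op": "arm_command", "data": {"series": "0.1 0.002 0.006 0.02 0; 0.1 0 0 0.05 0; 0.1 0 0 0.06 0; 0.1 0 0 0.05 0; 0.1 0 0 0.035 0; 0.1 0 0 0.02 0; 0.9 0 0 0 0; 0.9 0 0 0 0; 0.9 0 0 0 0; 0.9 0 0 0 0"}}

```text
clock: 28.55
position: [0.5153, 0.1514, 0.0485]
ee_rot: [0.959, 0.284, 0.001, -0.0]
ft_force: [-0.4, -0.5, 5.7]
grip_width: 0.317
grasp_force: 29.5
```

```bash
python3 - <<'E'
from h import *
c=comp(0,2);o=manip.get_obs()
f=ang()+147.2-TA-360*0 if 0 else None
g=ang();print('final ang', g+(TA+147.2))
plan([(*o['position'][:2],.16),(*c,.16,g+TA+147.2),(*c,.05)])
E
```

```text
final ang -27.143447982061254
at [0.5153 0.1514 0.0485] ang -56.9 q [-1.04  0.39  0.79  1.91 -0.33  0.97 -1.09]
[ 0.      0.     -0.2786] spin -0.0   x then spin
[-0.3974  1.0286 -0.    ] spin -0.1656   x then spin
[0.    0.    0.275] spin -0.0   x then spin
```

>>> {"op": "arm_command", "data": {"series": "0.9 0 0 -0.03 0; 0.9 0 0 -0.08 0; 0.9 0 0 -0.1 0; 0.9 0 0 -0.07 0; 0.9 -0.02 0.05 0 0; 0.9 -0.04 0.103 0 0; 0.9 -0.04 0.103 0 0; 0.9 -0.04 0.103 0 0; 0.9 -0.04 0.103 0 0; 0.9 -0.04 0.103 0 0"}}

```text
clock: 29.8
position: [0.5644, -0.0874, 0.1605]
ee_rot: [0.959, 0.285, 0.0, -0.0]
ft_force: [0.5, 0.3, -0.7]
grip_width: 0.316
grasp_force: 29.9
```

>>> {"op": "arm_command", "data": {"series": "0.9 -0.04 0.103 0 0; 0.9 -0.04 0.103 0 0; 0.9 -0.04 0.103 0 0; 0.9 -0.04 0.103 0 0; 0.9 -0.017 0.052 0 0; 0.9 0 0 0 -0.0552; 0.9 0 0 0 -0.0552; 0.9 0 0 0 -0.0552; 0.9 0 0 0 0; 0.9 0 0 0 0"}}

```text
clock: 31.05
position: [0.6062, -0.2803, 0.1601]
ee_rot: [0.854, 0.52, 0.0, -0.0]
ft_force: [-0.6, -0.1, -1.4]
grip_width: 0.313
grasp_force: 30.0
```

```bash
python3 - <<'E'
from h import *
c=comp(0,2);o=manip.get_obs();print(o['grip_width'])
plan([(*c,.16,-27.4),(*c,.048)])
E
```

```text
0.3134136415139944
at [ 0.6062 -0.2803  0.1601] ang -27.4 q [-0.17  0.56  0.78  1.45 -0.4   1.3   0.16]
[0.0007 0.0005 0.0002] spin 0.0002   x then spin
[0.   0.   0.28] spin -0.0   x then spin
```

Reliable tracking, so I'll lower and release back to back.

>>> {"op": "arm_command", "data": {"series": "0.9 0 0 0.04 0; 0.9 0 0 0.07 0; 0.9 0 0 0.06 0; 0.9 0 0 0.04 0; 0.9 0 0 0.03 0; 0.9 0 0 0.015 0; 0.9 0 0 0.01 0; 0.9 0 0 0.008 0; 0.9 0 0 0.006 0; 0.9 0 0 0 0"}}

```text
clock: 32.3
position: [0.6063, -0.2803, 0.0483]
ee_rot: [0.853, 0.521, 0.0, -0.0]
ft_force: [-0.1, 1.5, -1.1]
grip_width: 0.321
grasp_force: 30.0
```

>>> {"op": "arm_command", "data": {"series": "0.9 0 0 0.003 0; 0.9 0 0 0 0; 0.8 0 0 0 0; 0.65 0 0 0 0; 0.5 0 0 0 0; 0.5 0 0 0 0; 0.5 0 0 0 0; 0.5 0 0 -0.05 0; 0.4 0 0 -0.1 0; 0.3 0 0 -0.12 0"}}

```text
clock: 33.55
position: [0.6059, -0.2804, 0.1572]
ee_rot: [0.853, 0.521, -0.0, -0.0]
ft_force: [0.7, 0.2, 0.2]
grip_width: 0.7
grasp_force: 0.0
```

```bash
python3 - <<'E'
from h import *
w=shot('wrist','w13');lamps(w,.036);cv2.imwrite('pics/w13.png',w['pixels'][:,:,::-1])
print(comp(0,2),comp(1,2))
plan([(.4424,.2867,.16),(.4424,.2867,.14,98.8)])
E
```

```text
no red [ 0.6053 -0.2809] [318. 201.] 762
no red [ 0.5635 -0.3622] [317. 297.] 494
[ 0.6064529  -0.28014092] [ 0.56687572 -0.35649304]
at [ 0.6084 -0.2823  0.1648] ang -27.2 q [-0.17  0.55  0.78  1.44 -0.39  1.3   0.16]
[ 1.076  -1.0187  0.0121] spin -0.0   x then spin
[0.   0.   0.05] spin -0.6998   x then spin
```

View pics/w13.png

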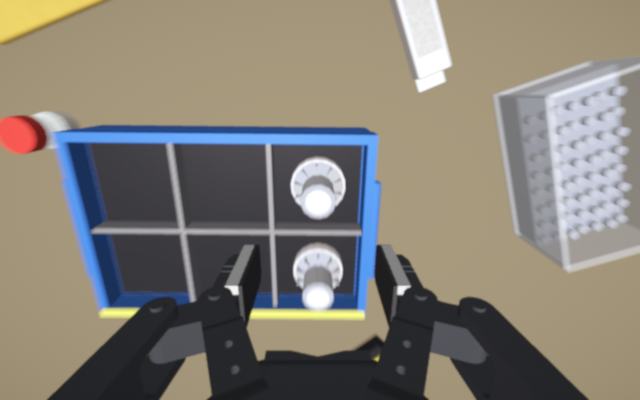

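>>> {"op": "arm_command", "data": {"series": "0.3 0.04 -0.038 0 0; 0.3 0.08 -0.0757 0 0; 0.3 0.08 -0.0757 0 0; 0.3 0.08 -0.0757 0 0; 0.3 0.08 -0.0757 0 0; 0.3 0.08 -0.0757 0 0; 0.3 0.08 -0.0757 0 0; 0.3 0.08 -0.0757 0 0; 0.3 0.08 -0.0757 0 0; 0.3 0.08 -0.0757 0 0"}}

```text
clock: 34.85
position: [0.4888, 0.1225, 0.1564]
ee_rot: [0.853, 0.521, 0.001, -0.0]
ft_force: [0.9, 0.9, -0.8]
grip_width: 0.7
grasp_force: 0.0
```

>>> {"op": "arm_command", "data": {"series": "0.3 0.08 -0.0757 0 0; 0.3 0.08 -0.0757 0 0; 0.3 0.08 -0.0757 0 0; 0.3 0.04 -0.038 0 0; 0.3 0.03 -0.03 0 0; 0.3 0 0 0 -0.058; 0.3 0 0 0 -0.058; 0.3 0 0 0 -0.058; 0.3 0 0 0 -0.058; 0.3 0 0 0 -0.058"}}

```text
clock: 36.1
position: [0.4411, 0.2844, 0.1554]
ee_rot: [0.535, 0.845, 0.0, 0.0]
ft_force: [0.2, 0.3, -0.2]
grip_width: 0.701
grasp_force: 0.0
```

>>> {"op": "arm_command", "data": {"series": "0.3 0 0 0 -0.058; 0.3 0 0 0 -0.058; 0.3 0 0 0 -0.058; 0.3 0 0 0 -0.058; 0.3 0 0 0 -0.058; 0.3 0 0 0 -0.058; 0.3 0 0 0 -0.058; 0.3 0 0 0 0; 0.3 0 0 0 0; 0.3 0 0 0 0"}}

```text
clock: 37.35
position: [0.4405, 0.2854, 0.1552]
ee_rot: [-0.07, 0.998, 0.0, 0.0]
ft_force: [-0.5, 0.0, -0.7]
grip_width: 0.7
grasp_force: 0.0
```

```bash
sed -i 's/25<s\[4\]<600/25<s[4]<1100/; s/250<s\[i,4\]<1400/250<s[i,4]<2200/' h.py; python3 - <<'E'
from h import *
w=shot('wrist','w14');lamps(w)
plan([(.4424,.2867,.13,98.8),(.4424,.2867,.048)])
E
```

```text
no red [0.4435 0.2855] [318. 208.] 723
at [0.4404 0.2855 0.1552] ang 98.0 q [-1.    0.16  0.37  1.83 -0.06  1.17  1.1 ]
[-0.0053  0.0023  0.0629] spin -0.0043   x then spin
[0.    0.    0.205] spin -0.0   x then spin
```

>>> {"op": "arm_command", "data": {"series": "0.3 -0.008 0 0.03 -0.004; 0.3 0 0 0.06 0; 0.3 0 0 0.07 0; 0.3 0 0 0.05 0; 0.3 0 0 0.035 0; 0.3 0 0 0.02 0; 0.3 0 0 0 0; 0.9 0 0 0 0; 0.9 0 0 0 0; 0.9 0 0 0 0"}}

```text
clock: 38.65
position: [0.444, 0.2864, 0.0499]
ee_rot: [-0.077, 0.997, 0.0, 0.001]
ft_force: [-2.0, -1.3, 6.1]
grip_width: 0.315
grasp_force: 29.5
```

```bash
python3 - <<'E'
from h import *
c=comp(1,1);o=manip.get_obs();print(o['grip_width'],o['grasp_force'])
g=ang()
plan([(*o['position'][:2],.16),(*c,.16,g+TA-8.8),(*c,.05)])
E
```

```text
0.3151004664821669 29.49953019618988
at [0.444  0.2864 0.0499] ang 98.9 q [-0.97  0.29  0.35  1.92 -0.12  0.95  1.17]
[ 0.      0.     -0.2753] spin -0.0   x then spin
[ 0.1153 -1.5098 -0.    ] spin 0.7011   x then spin
[0.    0.    0.275] spin -0.0   x then spin
```

>>> {"op": "arm_command", "data": {"series": "0.9 0 0 -0.03 0; 0.9 0 0 -0.07 0; 0.9 0 0 -0.09 0.0584; 0.9 0 0 -0.085 0.0584; 0.9 0 0 0 0.0584; 0.9 0 0 0 0.0584; 0.9 0 0 0 0.0584; 0.9 0 0 0 0.0584; 0.9 0 0 0 0.0584; 0.9 0 0 0 0.0584"}}

```text
clock: 39.9
position: [0.4434, 0.2859, 0.1596]
ee_rot: [0.613, 0.79, 0.0, -0.0]
ft_force: [-0.4, -0.1, -1.5]
grip_width: 0.317
grasp_force: 29.7
```

>>> {"op": "arm_command", "data": {"series": "0.9 0 0 0 0.0584; 0.9 0 0 0 0.0584; 0.9 0 0 0 0.0584; 0.9 0 0 0 0.0584; 0.9 -0.046 0.0285 0 0; 0.9 -0.092 0.057 0 0; 0.9 -0.092 0.057 0 0; 0.9 -0.092 0.057 0 0; 0.9 -0.092 0.057 0 0; 0.9 -0.092 0.057 0 0"}}

```text
clock: 41.15
position: [0.4618, 0.0461, 0.1594]
ee_rot: [0.853, 0.522, 0.0, -0.0]
ft_force: [0.6, -0.3, -1.7]
grip_width: 0.316
grasp_force: 29.7
```

>>> {"op": "arm_command", "data": {"series": "0.9 -0.092 0.057 0 0; 0.9 -0.092 0.057 0 0; 0.9 -0.092 0.057 0 0; 0.9 -0.092 0.057 0 0; 0.9 -0.092 0.057 0 0; 0.9 -0.092 0.057 0 0; 0.9 -0.092 0.057 0 0; 0.9 -0.092 0.057 0 0; 0.9 -0.045 0.028 0 0; 0.9 0 0 0 0"}}

```text
clock: 42.4
position: [0.4892, -0.3203, 0.1593]
ee_rot: [0.854, 0.52, -0.0, 0.0]
ft_force: [-1.0, -0.1, -2.0]
grip_width: 0.315
grasp_force: 29.8
```

```bash
python3 - <<'E'
from h import *
c=comp(1,1);o=manip.get_obs();print(o['grip_width'],o['grasp_force'])
plan([(*c,.16,-27.3),(*c,.049)])
E
```

```text
0.3145320917723938 29.829658269882202
at [ 0.4892 -0.3203  0.1593] ang -27.3 q [-0.28  0.41  0.99  1.69 -0.36  1.24  0.32]
[ 0.009   0.0015 -0.0017] spin -0.0003   x then spin
[0.     0.     0.2775] spin -0.0   x then spin
```

>>> {"op": "arm_command", "data": {"series": "0.9 0.009 0.0015 0.04 0; 0.9 0 0 0.07 0; 0.9 0 0 0.06 0; 0.9 0 0 0.04 0; 0.9 0 0 0.03 0; 0.9 0 0 0.015 0; 0.9 0 0 0.008 0; 0.9 0 0 0.008 0; 0.9 0 0 0.004 0; 0.9 0 0 0 0"}}

```text
clock: 43.65
position: [0.4933, -0.3148, 0.0492]
ee_rot: [0.854, 0.52, 0.0, 0.0]
ft_force: [-0.2, -0.7, -1.4]
grip_width: 0.316
grasp_force: 29.9
```

>>> {"op": "arm_command", "data": {"series": "0.9 0 0 0.003 0; 0.9 0 0 0 0; 0.8 0 0 0 0; 0.65 0 0 0 0; 0.5 0 0 0 0; 0.5 0 0 0 0; 0.5 0 0 0 0; 0.5 0 0 -0.05 0; 0.4 0 0 -0.1 0; 0.3 0 0 -0.12 0"}}

```text
clock: 44.9
position: [0.4929, -0.3148, 0.1579]
ee_rot: [0.854, 0.52, -0.0, -0.0]
ft_force: [0.2, -0.1, 0.1]
grip_width: 0.693
grasp_force: 0.0
```

```bash
python3 - <<'E'
from h import *
w=shot('wrist','w15');lamps(w,.036)
print(comp(1,1))
# L5 via psi=130 ; L4 via psi=-100
plan([(.6,.2578,.16),(.6,.2578,.14,-100)])
E
```

```text
lamp [ 0.6068 -0.2804] th -113.9 r 0.0201 area 1133 rad 20.4 [439.  89.] red [425. 115.]
no red [ 0.4913 -0.3175] [318. 203.] 785
lamp [ 0.5655 -0.3611] th -129.3 r 0.0219 area 748 rad 16.6 [425. 209.] red [407. 220.]
[ 0.49141141 -0.31737606]
at [ 0.495  -0.3172  0.1644] ang -27.4 q [-0.29  0.41  0.99  1.68 -0.36  1.24  0.31]
[ 1.3973 -0.4274  0.0111] spin -0.0   x then spin
[0.   0.   0.05] spin 0.4036   x then spin
```

>>> {"op": "arm_command", "data": {"series": "0.2 0.05 -0.015 0 0; 0.2 0.1 -0.03 0 0; 0.2 0.1 -0.03 0 0; 0.2 0.1 -0.03 0 0; 0.2 0.1 -0.03 0 0; 0.2 0.1 -0.03 0 0; 0.2 0.1 -0.03 0 0; 0.2 0.1 -0.03 0 0; 0.2 0.1 -0.03 0 0; 0.2 0.1 -0.03 0 0"}}

```text
clock: 46.2
position: [0.5665, 0.0764, 0.1572]
ee_rot: [0.854, 0.52, 0.001, 0.0]
ft_force: [0.3, -1.0, 1.2]
grip_width: 0.798
grasp_force: 0.0
```

>>> {"op": "arm_command", "data": {"series": "0.2 0.1 -0.03 0 0; 0.2 0.1 -0.03 0 0; 0.2 0.1 -0.03 0 0; 0.2 0.1 -0.03 0 0; 0.2 0.05 -0.011 0 0; 0.2 0 0 0 0.0577; 0.2 0 0 0 0.0577; 0.2 0 0 0 0.0577; 0.2 0 0 0 0.0577; 0.2 0 0 0 0.0577"}}

```text
clock: 47.45
position: [0.6025, 0.2579, 0.1568]
ee_rot: [0.996, 0.09, 0.0, 0.0]
ft_force: [0.3, 0.3, -0.6]
grip_width: 0.797
grasp_force: 0.0
```

>>> {"op": "arm_command", "data": {"series": "0.2 0 0 0 0.0577; 0.2 0 0 0 0.0577; 0.2 0 0 0 0; 0.2 0 0 0 0; 0.2 0 0 0 0; 0.2 0 0 0 0; 0.2 0 0 0 0; 0.2 0 0 0 0; 0.2 0 0 0 0; 0.2 0 0 0 0"}}

```text
clock: 48.7
position: [0.602, 0.2592, 0.1559]
ee_rot: [0.996, -0.087, 0.0, -0.0]
ft_force: [0.6, -0.8, -0.1]
grip_width: 0.804
grasp_force: 0.0
```

```bash
python3 - <<'E'
from h import *
w=shot('wrist','w16');lamps(w)
plan([(.606,.259,.054,-100)])
E
```

```text
lamp [0.5971 0.1636] th 69.9 r 0.0195 area 637 rad 16.1 [439. 188.] red [404. 174.]
lamp [0.6041 0.2605] th 128.0 r 0.023 area 642 rad 15.5 [314. 200.] red [297. 207.]
at [0.602  0.2592 0.1559] ang -100.0 q [-1.2   0.67  1.09  1.5  -0.6   1.34 -1.81]
[ 0.0099 -0.0012  0.2548] spin 0.0001   x then spin
```

>>> {"op": "arm_command", "data": {"series": "0.2 0.007 -0.002 0.03 0; 0.2 0 0 0.06 0; 0.2 0 0 0.06 0; 0.2 0 0 0.05 0; 0.2 0 0 0.035 0; 0.2 0 0 0.02 0; 0.2 0 0 0 0; 0.9 0 0 0 0; 0.9 0 0 0 0; 0.9 0 0 0 0"}}

```text
clock: 50.0
position: [0.6053, 0.2597, 0.0546]
ee_rot: [0.996, -0.087, 0.0, -0.0]
ft_force: [-0.7, 0.8, 4.7]
grip_width: 0.314
grasp_force: 29.4
```

```bash
python3 - <<'E'
from h import *
c=comp(0,1);o=manip.get_obs();print(o['grip_width'],o['grasp_force'])
g=ang();f=(g+TA-139)%360-360;f=f+360 if f<-178 else f;print(f)
plan([(*o['position'][:2],.165),(*c,.165,f),(*c,.055)])
E
```

```text
0.31403456214374276 29.410631954669952
3.6226663249698277
at [0.6053 0.2597 0.0546] ang -100.0 q [-1.15  0.76  1.    1.58 -0.68  1.18 -1.75]
[ 0.     0.    -0.276] spin -0.0   x then spin
[ 0.034   1.2651 -0.    ] spin -0.5756   x then spin
[0.    0.    0.275] spin -0.0   x then spin
```

>>> {"op": "arm_command", "data": {"series": "0.9 0 0 -0.03 0; 0.9 0 0 -0.07 0; 0.9 0 0 -0.09 0; 0.9 0 0 -0.086 0; 0.9 0.002 0.053 0 0; 0.9 0.003 0.105 0 0; 0.9 0.003 0.105 0 0; 0.9 0.003 0.105 0 0; 0.9 0.003 0.105 0 0; 0.9 0.003 0.105 0 0"}}

```text
clock: 51.25
position: [0.5703, 0.0285, 0.1637]
ee_rot: [0.996, -0.087, -0.001, -0.0]
ft_force: [-0.1, -0.5, -1.3]
grip_width: 0.314
grasp_force: 29.8
```

>>> {"op": "arm_command", "data": {"series": "0.9 0.003 0.105 0 0; 0.9 0.003 0.105 0 0; 0.9 0.003 0.105 0 0; 0.9 0.003 0.105 0 0; 0.9 0.003 0.105 0 0; 0.9 0.003 0.105 0 0; 0.9 0.002 0.057 0 0; 0.9 0 0 0 -0.0576; 0.9 0 0 0 -0.0576; 0.9 0 0 0 -0.0576"}}

```text
clock: 52.5
position: [0.5305, -0.2419, 0.1636]
ee_rot: [0.983, 0.186, -0.001, -0.0]
ft_force: [-0.6, 0.5, -1.1]
grip_width: 0.316
grasp_force: 29.9
```

>>> {"op": "arm_command", "data": {"series": "0.9 0 0 0 -0.0576; 0.9 0 0 0 -0.0576; 0.9 0 0 0 -0.0576; 0.9 0 0 0 -0.0576; 0.9 0 0 0 -0.0576; 0.9 0 0 0 -0.0576; 0.9 0 0 0 -0.0576; 0.9 0 0 0 0; 0.9 0 0 0 0; 0.9 0 0 0 0"}}

```text
clock: 53.75
position: [0.5316, -0.2414, 0.1641]
ee_rot: [0.685, 0.729, -0.0, -0.0]
ft_force: [-0.4, 0.4, -1.5]
grip_width: 0.317
grasp_force: 29.9
```

```bash
python3 - <<'E'
from h import *
c=comp(0,1);o=manip.get_obs();print(o['grip_width'],o['grasp_force'])
plan([(*c,.16,3.6),(*c,.0545)])
E
```

```text
0.31661586552586124 29.876131117343903
at [ 0.5316 -0.2414  0.1641] ang 3.6 q [-0.28  0.34  0.77  1.68 -0.25  1.23  0.61]
[ 0.0011 -0.0014  0.0102] spin -0.0002   x then spin
[0.     0.     0.2638] spin -0.0   x then spin
```

>>> {"op": "arm_command", "data": {"series": "0.9 0 0 0.04 0; 0.9 0 0 0.07 0; 0.9 0 0 0.06 0; 0.9 0 0 0.04 0; 0.9 0 0 0.03 0; 0.9 0 0 0.014 0; 0.9 0 0 0.008 0; 0.9 0 0 0.007 0; 0.9 0 0 0.004 0; 0.9 0 0 0 0"}}

```text
clock: 55.0
position: [0.5319, -0.2414, 0.0552]
ee_rot: [0.684, 0.73, 0.0, 0.0]
ft_force: [-0.0, -0.1, -1.1]
grip_width: 0.316
grasp_force: 29.9
```

>>> {"op": "arm_command", "data": {"series": "0.9 0 0 0.003 0; 0.9 0 0 0 0; 0.8 0 0 0 0; 0.65 0 0 0 0; 0.5 0 0 0 0; 0.5 0 0 0 0; 0.5 0 0 0 0; 0.5 0 0 -0.05 0; 0.4 0 0 -0.1 0; 0.3 0 0 -0.12 0"}}

```text
clock: 56.25
position: [0.5314, -0.2415, 0.164]
ee_rot: [0.684, 0.729, -0.0, -0.0]
ft_force: [0.6, -0.0, -0.0]
grip_width: 0.694
grasp_force: 0.0
```

```bash
python3 - <<'E'
from h import *
w=shot('wrist','w17');lamps(w,.036)
plan([(.598,.164,.16),(.598,.164,.16,130)])
E
```

```text
lamp [ 0.5305 -0.2429] th -125.8 r 0.0247 area 703 rad 15.4 [318. 199.] red [301. 208.]
no red [ 0.6082 -0.2798] [405. 245.] 448
no red [ 0.4931 -0.3196] [270. 277.] 414
lamp [ 0.5657 -0.3628] th -132.2 r 0.0217 area 406 rad 12.5 [347. 321.] red [329. 313.]
at [ 0.5341 -0.2433  0.1708] ang 3.6 q [-0.28  0.33  0.78  1.67 -0.25  1.23  0.61]
[1.0061 0.224  0.027 ] spin -0.0   x then spin
[ 0.  0. -0.] spin -0.7021   x then spin
```

>>> {"op": "arm_command", "data": {"series": "0.2 0.05 0.011 0 0; 0.2 0.1 0.022 0 0; 0.2 0.1 0.022 0 0; 0.2 0.1 0.022 0 0; 0.2 0.1 0.022 0 0; 0.2 0.1 0.022 0 0; 0.2 0.1 0.022 0 0; 0.2 0.1 0.022 0 0; 0.2 0.1 0.022 0 0; 0.2 0.1 0.022 0 0"}}

```text
clock: 57.55
position: [0.5911, 0.1444, 0.1633]
ee_rot: [0.684, 0.729, 0.001, 0.0]
ft_force: [0.4, 0.2, 0.5]
grip_width: 0.802
grasp_force: 0.0
```

>>> {"op": "arm_command", "data": {"series": "0.2 0.056 0.015 0 0; 0.2 0 0 0 -0.0585; 0.2 0 0 0 -0.0585; 0.2 0 0 0 -0.0585; 0.2 0 0 0 -0.0585; 0.2 0 0 0 -0.0585; 0.2 0 0 0 -0.0585; 0.2 0 0 0 -0.0585; 0.2 0 0 0 -0.0585; 0.2 0 0 0 -0.0585"}}

```text
clock: 58.8
position: [0.5957, 0.1646, 0.1626]
ee_rot: [-0.076, 0.997, -0.0, 0.0]
ft_force: [0.4, -0.1, 0.9]
grip_width: 0.799
grasp_force: 0.0
```

>>> {"op": "arm_command", "data": {"series": "0.2 0 0 0 -0.0585; 0.2 0 0 0 -0.0585; 0.2 0 0 0 -0.0585; 0.2 0 0 0 0; 0.2 0 0 0 0; 0.2 0 0 0 0; 0.2 0 0 0 0; 0.2 0 0 0 0; 0.2 0 0 0 0; 0.2 0 0 0 0"}}

```text
clock: 60.05
position: [0.5953, 0.1659, 0.1619]
ee_rot: [-0.342, 0.94, 0.0, 0.0]
ft_force: [-0.3, -0.1, 0.7]
grip_width: 0.799
grasp_force: 0.0
```

```bash
python3 - <<'E'
from h import *
w=shot('wrist','w18');lamps(w)
plan([(.598,.164,.054,130)])
E
```

```text
lamp [0.5987 0.1652] th 81.0 r 0.0228 area 544 rad 13.9 [314. 205.] red [331. 212.]
no red [0.8392 0.045 ] [ 47. 313.] 1754
no red [0.8391 0.1896] [182. 388.] 498
at [0.5952 0.166  0.1619] ang 130.1 q [-0.53  0.35  0.24  1.57 -0.09  1.23  1.99]
[-0.0021 -0.0082  0.2697] spin 0.0003   x then spin
```

>>> {"op": "arm_command", "data": {"series": "0.2 -0.005 -0.007 0.03 0; 0.2 0 0 0.06 0; 0.2 0 0 0.07 0; 0.2 0 0 0.055 0; 0.2 0 0 0.035 0; 0.2 0 0 0.02 0; 0.2 0 0 0 0; 0.9 0 0 0 0; 0.9 0 0 0 0; 0.9 0 0 0 0"}}

```text
clock: 61.35
position: [0.599, 0.1653, 0.0546]
ee_rot: [-0.343, 0.94, 0.0, 0.001]
ft_force: [-0.9, -0.7, 3.6]
grip_width: 0.315
grasp_force: 29.4
```

```bash
python3 - <<'E'
from h import *
c=comp(0,0);o=manip.get_obs();print(o['grip_width'],o['grasp_force'])
g=ang();f=g+TA-74;print(f)
p=o['position']
plan([(*p[:2],.165,f),(*c,.165),(*c,.055)])
E
```

```text
0.3154666869721102 29.394478797912598
-61.34137451260858
at [0.599  0.1653 0.0546] ang 130.1 q [-0.52  0.46  0.22  1.66 -0.11  1.03  2.01]
[ 0.      0.     -0.2759] spin -0.9367   x then spin
[-0.755   0.6334 -0.    ] spin -0.0   x then spin
[0.    0.    0.275] spin -0.0   x then spin
```

>>> {"op": "arm_command", "data": {"series": "0.9 0 0 -0.03 0; 0.9 0 0 -0.07 0; 0.9 0 0 -0.09 0.059; 0.9 0 0 -0.086 0.059; 0.9 0 0 0 0.059; 0.9 0 0 0 0.059; 0.9 0 0 0 0.059; 0.9 0 0 0 0.059; 0.9 0 0 0 0.059; 0.9 0 0 0 0.059"}}

```text
clock: 62.6
position: [0.5985, 0.1651, 0.165]
ee_rot: [0.385, 0.923, 0.0, -0.0]
ft_force: [-0.9, -0.5, -2.0]
grip_width: 0.314
grasp_force: 29.8
```

>>> {"op": "arm_command", "data": {"series": "0.9 0 0 0 0.059; 0.9 0 0 0 0.059; 0.9 0 0 0 0.059; 0.9 0 0 0 0.059; 0.9 0 0 0 0.059; 0.9 0 0 0 0.059; 0.9 0 0 0 0.059; 0.9 0 0 0 0.059; 0.9 0 0 0 0.059; 0.9 0 0 0 0.059"}}

```text
clock: 63.85
position: [0.5985, 0.1653, 0.1649]
ee_rot: [0.969, 0.247, 0.0, -0.0]
ft_force: [0.7, -0.3, -1.4]
grip_width: 0.32
grasp_force: 29.8
```

```bash
python3 - <<'E'
from h import *
c=comp(0,0)
plan([(.599,.1653,.165,-61.3),(*c,.165)])
E
```

```text
at [0.5985 0.1653 0.1649] ang -61.4 q [-0.96  0.45  0.82  1.58 -0.34  1.26 -1.16]
[ 0.0011  0.0007 -0.0002] spin -0.0008   x then spin
[-0.7555  0.633  -0.    ] spin -0.0   x then spin
```

>>> {"op": "arm_command", "data": {"series": "0.9 -0.042 0.035 0 0; 0.9 -0.084 0.0704 0 0; 0.9 -0.084 0.0704 0 0; 0.9 -0.084 0.0704 0 0; 0.9 -0.084 0.0704 0 0; 0.9 -0.084 0.0704 0 0; 0.9 -0.084 0.0704 0 0; 0.9 -0.084 0.0704 0 0; 0.9 -0.084 0.0704 0 0; 0.9 -0.0404 0.0348 0 0"}}

```text
clock: 65.1
position: [0.4545, -0.2054, 0.1645]
ee_rot: [0.968, 0.249, 0.0, -0.001]
ft_force: [0.4, 0.3, -2.4]
grip_width: 0.316
grasp_force: 29.8
```

>>> {"op": "arm_command", "data": {"series": "0.9 0 0 0 0; 0.9 0 0 0 0; 0.9 0 0 0 0; 0.9 0 0 0 0; 0.9 0 0 0 0; 0.9 0 0 0 0; 0.9 0 0 0 0; 0.9 0 0 0 0; 0.9 0 0 0 0; 0.9 0 0 0 0"}}

```text
clock: 66.35
position: [0.4568, -0.2024, 0.1643]
ee_rot: [0.968, 0.25, 0.0, -0.0]
ft_force: [-0.5, 0.3, -1.8]
grip_width: 0.312
grasp_force: 29.8
```

```bash
python3 - <<'E'
from h import *
c=comp(0,0);o=manip.get_obs();print(o['grip_width'])
plan([(*c,.16,-61.3),(*c,.0545)])
E
```

```text
0.3121370058090444
at [ 0.4568 -0.2024  0.1643] ang -61.1 q [-0.66  0.13  1.07  1.9  -0.12  1.18 -0.61]
[-0.0021 -0.0026  0.0107] spin 0.0011   x then spin
[0.     0.     0.2638] spin -0.0   x then spin
```

>>> {"op": "arm_command", "data": {"series": "0.9 -0.002 -0.0026 0.04 0; 0.9 0 0 0.07 0; 0.9 0 0 0.06 0; 0.9 0 0 0.04 0; 0.9 0 0 0.03 0; 0.9 0 0 0.014 0; 0.9 0 0 0.008 0; 0.9 0 0 0.007 0; 0.9 0 0 0.004 0; 0.9 0 0 0 0"}}

```text
clock: 67.6
position: [0.4556, -0.2018, 0.0552]
ee_rot: [0.968, 0.25, 0.0, -0.0]
ft_force: [-0.6, 0.8, -1.6]
grip_width: 0.316
grasp_force: 29.8
```

>>> {"op": "arm_command", "data": {"series": "0.9 0 0 0.003 0; 0.9 0 0 0 0; 0.8 0 0 0 0; 0.65 0 0 0 0; 0.5 0 0 0 0; 0.5 0 0 0 0; 0.5 0 0 0 0; 0.5 0 0 -0.05 0; 0.4 0 0 -0.1 0; 0.3 0 0 -0.12 0"}}

```text
clock: 68.85
position: [0.455, -0.2019, 0.1626]
ee_rot: [0.968, 0.249, -0.001, -0.0]
ft_force: [1.0, 0.4, 0.0]
grip_width: 0.699
grasp_force: 0.0
```

```bash
python3 - <<'E'
from h import *
w=shot('wrist','w19');lamps(w,.036)
# want camera on the stripe side: tool x along tote +x => tool-y angle = TA-90 = -207 (out of range); go for -150, offset
plan([(.55,-.33,.27,-150)])
E
```

```text
lamp [ 0.6074 -0.2826] th -120.0 r 0.0214 area 806 rad 17.7 [521.  72.] red [508.  98.]
lamp [ 0.5306 -0.2438] th -126.5 r 0.0242 area 671 rad 15.7 [413. 141.] red [413. 161.]
lamp [ 0.5658 -0.3633] th -132.6 r 0.0215 area 581 rad 15.4 [564. 175.] red [542. 189.]
lamp [ 0.4528 -0.2044] th -111.2 r 0.0243 area 556 rad 13.8 [318. 201.] red [335. 210.]
no red [ 0.4912 -0.3198] [461. 226.] 509
no red [ 0.1983 -0.0398] [ 42. 340.] 2056
at [ 0.4574 -0.204   0.1683] ang -61.2 q [-0.69  0.12  1.1   1.9  -0.12  1.19 -0.62]
[ 0.0513  0.3876 -0.2543] spin 0.4931   x then spin
```

>>> {"op": "arm_command", "data": {"series": "0.3 0 0 -0.08 0; 0.3 0.027 0.106 -0.09 0.0548; 0.3 0 0 -0.08 0.0548; 0.3 0 0 0 0.0548; 0.3 0 0 0 0.0548; 0.3 0 0 0 0.0548; 0.3 0 0 0 0.0548; 0.3 0 0 0 0.0548; 0.3 0 0 0 0.0548; 0.3 0 0 0 0.0548"}}

```text
clock: 70.15
position: [0.4855, -0.2338, 0.2618]
ee_rot: [0.865, -0.502, -0.0, -0.0]
ft_force: [-0.3, 0.1, 0.1]
grip_width: 0.698
grasp_force: 0.0
```

>>> {"op": "arm_command", "data": {"series": "0.3 0 0 0 0; 0.3 0 0 0 0; 0.3 0 0 0 0; 0.3 0 0 0 0; 0.3 0 0 0 0; 0.3 0 0 0 0; 0.3 0 0 0 0; 0.3 0 0 0 0; 0.3 0 0 0 0; 0.3 0 0 0 0"}}

```text
clock: 71.4
position: [0.4855, -0.2338, 0.2619]
ee_rot: [0.867, -0.499, 0.0, -0.0]
ft_force: [-0.2, -0.8, -0.2]
grip_width: 0.7
grasp_force: 0.0
```

```bash
python3 - <<'E'
from h import *
w=shot('wrist','w20');lamps(w,.036);plan([])
cv2.imwrite('pics/w20.png',w['pixels'][:,:,::-1])
o=manip.get_obs();t=shot('top','t20');
E
```

```text
lamp [ 0.5651 -0.3601] th -119.8 r 0.0207 area 422 rad 12.1 [310.  19.] red [328.  14.]
no red [ 0.7063 -0.2425] [128.  54.] 467
lamp [ 0.6064 -0.2801] th -115.0 r 0.0187 area 374 rad 11.6 [236.  73.] red [255.  64.]
lamp [ 0.4917 -0.3169] th -111.4 r 0.0212 area 354 rad 11.3 [351. 100.] red [363.  87.]
no red [ 0.7099 -0.1775] [104. 111.] 455
lamp [ 0.5307 -0.2408] th -118.3 r 0.0195 area 343 rad 11.2 [283. 144.] red [300. 131.]
lamp [ 0.4533 -0.2028] th -117.1 r 0.0187 area 251 rad 9.6 [326. 205.] red [339. 190.]
no red [ 0.1725 -0.0495] [438. 380.] 675
at [ 0.4855 -0.2338  0.2619] ang -149.9 q [-0.74  0.26  1.31  1.67 -0.26  1.41 -2.01]
```

View pics/w20.png

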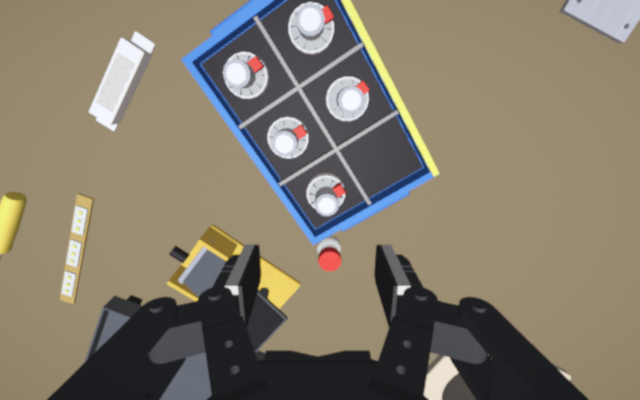

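All five lamps stand in their own compartments. Their measured connector angles are −111° to −120°, against −117.4° for the striped wall. The pot stands on the bench at (329,255), so I'm handing in.

```bash
python3 -c "
from workcell import manip
print(manip.hand_in())"
```

```text
the job is handed in; nothing more can be done
None
```

I handed the job in at about 71 s of the 210 s allowed; no verdict came back. The pedal went down (19 N at the bottom) and was let back up, ejecting the last lamp. All five lamps stand in their own compartments with connectors within about 6° of the striped wall by the last camera check, and the glue pot stands on the bench.

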